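Turn a row of sample jars end for end into the other rack

TASK

Move the four sample jars from the purple rack to the grey rack in reverse order, counted from each rack's black end: the jar nearest the black end of the purple rack goes into the compartment farthest from the black end of the grey rack, the next one beside it, and so on. Keep every jar upright all the way and set it down gently, not dropped, so that each is left standing on the floor of its own compartment.

Things in the scene. Friction and masses are not known exactly. Their poses are not given: they have to be found in the camera images.
- jar_blue: Loose upright sample jar with a blue screw cap: pale round body 32 mm in diameter with a paper label, cap 36 mm in diameter and 23 mm high at the top, 95 mm tall in all, about 110 g (70 to 140 percent of that). Origin: centre of its underside; z up through the cap. Starts standing in a purple compartment, up to 5 mm off centre.
- jar_yellow: Loose upright sample jar with a yellow screw cap: pale round body 32 mm in diameter with a paper label, cap 36 mm in diameter and 23 mm high at the top, 95 mm tall in all, about 110 g (70 to 140 percent of that). Origin: centre of its underside; z up through the cap. Starts standing in a purple compartment, up to 5 mm off centre.
- jar_white: Loose upright sample jar with a white screw cap: pale round body 32 mm in diameter with a paper label, cap 36 mm in diameter and 23 mm high at the top, 95 mm tall in all, about 110 g (70 to 140 percent of that). Origin: centre of its underside; z up through the cap. Starts standing in a purple compartment, up to 5 mm off centre.
- jar_green: Loose upright sample jar with a green screw cap: pale round body 32 mm in diameter with a paper label, cap 36 mm in diameter and 23 mm high at the top, 95 mm tall in all, about 110 g (70 to 140 percent of that). Origin: centre of its underside; z up through the cap. Starts standing in a purple compartment, up to 5 mm off centre.
- tag_blue: Solid blue colour tag, 34 x 18 mm and 30 mm high, fixed beside the purple rack (on its +y side, 41 mm from the row's centre line) level with the compartment in which the blue-capped jar starts; it stays there and so records the starting order. Origin: centre of its underside.
- tag_yellow: Solid yellow colour tag, 34 x 18 mm and 30 mm high, fixed beside the purple rack (on its +y side, 41 mm from the row's centre line) level with the compartment in which the yellow-capped jar starts; it stays there and so records the starting order. Origin: centre of its underside.
- tag_white: Solid white colour tag, 34 x 18 mm and 30 mm high, fixed beside the purple rack (on its +y side, 41 mm from the row's centre line) level with the compartment in which the white-capped jar starts; it stays there and so records the starting order. Origin: centre of its underside.
- tag_green: Solid green colour tag, 34 x 18 mm and 30 mm high, fixed beside the purple rack (on its +y side, 41 mm from the row's centre line) level with the compartment in which the green-capped jar starts; it stays there and so records the starting order. Origin: centre of its underside.
- purple_rack: Purple rack, full of jars at the start. 236 x 62 mm, fixed, 4 square compartments in a row; a black block (22 long, 46 high) adjoins one end. Origin: underside, centre of the compartments' part. x runs along the row to the black end, z up. Compartment centres x = -87, -29, 29, 87 mm, y = 0; 54 x 54 mm inside, floor 5 mm and wall tops 38 mm above the bench.
- grey_rack: Light grey rack, empty at the start, 0.32 to 0.43 m to the left or right of the purple one. 236 x 62 mm, fixed, 4 square compartments in a row; a black block (22 long, 46 high) adjoins one end. Origin: underside, centre of the compartments' part. x runs along the row to the black end, z up. Compartment centres x = -87, -29, 29, 87 mm, y = 0; 54 x 54 mm inside, floor 5 mm and wall tops 38 mm above the bench.
Not all that is in view belongs to the job. Of the things shaped like the tag_green, the green one is meant.

How it is judged:
At the end, for the whole second after the job is handed in: Each jar stands upright (within 0.12 rad), at rest, on the floor (within 6 mm) and within 16 mm of the centre, along and across the row, of the grey compartment whose count from the far end equals the count from the black end of the purple compartment where it began (its tag marks it) (((x of tag_blue in the frame of purple_rack between -0.107 and -0.067 m and x of jar_blue in the frame of grey_rack between 0.071 and 0.103 m) or (x of tag_blue in the frame of purple_rack between -0.049 and -0.009 m and x of jar_blue in the frame of grey_rack between 0.013 and 0.045 m) or (x of tag_blue in the frame of purple_rack between 0.009 and 0.049 m and x of jar_blue in the frame of grey_rack between -0.045 and -0.013 m) or (x of tag_blue in the frame of purple_rack between 0.067 and 0.107 m and x of jar_blue in the frame of grey_rack between -0.103 and -0.071 m)) and y of jar_blue in the frame of grey_rack between -0.016 and 0.016 m and z of jar_blue in the frame of grey_rack between -0.001 and 0.011 m and angle between each of jar_blue, jar_yellow, jar_white, jar_green's own z axis and vertical below 0.12 rad and linear speed of each of jar_blue, jar_yellow, jar_white, jar_green below 0.02 m/s and angular speed of each of jar_blue, jar_yellow, jar_white, jar_green below 0.3 rad/s and ((x of tag_yellow in the frame of purple_rack between -0.107 and -0.067 m and x of jar_yellow in the frame of grey_rack between 0.071 and 0.103 m) or (x of tag_yellow in the frame of purple_rack between -0.049 and -0.009 m and x of jar_yellow in the frame of grey_rack between 0.013 and 0.045 m) or (x of tag_yellow in the frame of purple_rack between 0.009 and 0.049 m and x of jar_yellow in the frame of grey_rack between -0.045 and -0.013 m) or (x of tag_yellow in the frame of purple_rack between 0.067 and 0.107 m and x of jar_yellow in the frame of grey_rack between -0.103 and -0.071 m)) and y of jar_yellow in the frame of grey_rack between -0.016 and 0.016 m and z of jar_yellow in the frame of grey_rack between -0.001 and 0.011 m and ((x of tag_white in the frame of purple_rack between -0.107 and -0.067 m and x of jar_white in the frame of grey_rack between 0.071 and 0.103 m) or (x of tag_white in the frame of purple_rack between -0.049 and -0.009 m and x of jar_white in the frame of grey_rack between 0.013 and 0.045 m) or (x of tag_white in the frame of purple_rack between 0.009 and 0.049 m and x of jar_white in the frame of grey_rack between -0.045 and -0.013 m) or (x of tag_white in the frame of purple_rack between 0.067 and 0.107 m and x of jar_white in the frame of grey_rack between -0.103 and -0.071 m)) and y of jar_white in the frame of grey_rack between -0.016 and 0.016 m and z of jar_white in the frame of grey_rack between -0.001 and 0.011 m and ((x of tag_green in the frame of purple_rack between -0.107 and -0.067 m and x of jar_green in the frame of grey_rack between 0.071 and 0.103 m) or (x of tag_green in the frame of purple_rack between -0.049 and -0.009 m and x of jar_green in the frame of grey_rack between 0.013 and 0.045 m) or (x of tag_green in the frame of purple_rack between 0.009 and 0.049 m and x of jar_green in the frame of grey_rack between -0.045 and -0.013 m) or (x of tag_green in the frame of purple_rack between 0.067 and 0.107 m and x of jar_green in the frame of grey_rack between -0.103 and -0.071 m)) and y of jar_green in the frame of grey_rack between -0.016 and 0.016 m and z of jar_green in the frame of grey_rack between -0.001 and 0.011 m); the robot touches nothing.
It fails at once if a jar is tipped by more than about 40 degrees (angle between any of jar_blue, jar_yellow, jar_white, jar_green's own z axis and vertical above 0.7 rad).
It fails at once if a jar is dropped into the grey rack (falls in it at over 0.6 m/s) ((horizontal distance between jar_blue and grey_rack below 0.12 m and z of jar_blue in the frame of grey_rack below 0.03 m and linear speed of jar_blue above 0.6 m/s) or (horizontal distance between jar_yellow and grey_rack below 0.12 m and z of jar_yellow in the frame of grey_rack below 0.03 m and linear speed of jar_yellow above 0.6 m/s) or (horizontal distance between jar_white and grey_rack below 0.12 m and z of jar_white in the frame of grey_rack below 0.03 m and linear speed of jar_white above 0.6 m/s) or (horizontal distance between jar_green and grey_rack below 0.12 m and z of jar_green in the frame of grey_rack below 0.03 m and linear speed of jar_green above 0.6 m/s)).
It also fails if it takes over 118 s, if anything falls off the work surface, if the arm or the gripper's body presses on something with over 40 N, if the wrist force passes 120 N, or if a joint passes its speed limit or range.

ROBOT

A 6-joint arm with a two-finger parallel gripper is mounted at the origin on the work surface. World frame = base frame: x ahead of the robot, y to its left, z up, the work surface at z = 0. Lengths are in m, angles in rad, forces in N, time in s.
With the tool pointing down it reaches from about 0.25 to 0.725 m from the base axis. Payload 4 kg.
Tool frame: the origin (TCP) lies midway between the tips of the shut fingers; the grasp point (between the pads) lies 19 mm behind it; z points along the fingers, y is the direction in which the jaws open and shut (so a half turn about z gives the same grasp; the last joint's range is limited). The gripper opens to 85 mm and grips with 20 to 120 N. Pads are 22 mm wide; open, the fingers measure 114 mm over their backs; the gripper's body (76 mm by 85 mm) begins 54 mm behind the grasp point. The pads swing forward as they close: fully open they stand 13 mm farther back than shut.
Start: joints at [-1.3, 0.241, 0.005, 1.335, 0, 1.571], TCP at [0.134, -0.482, 0.211] pointing down, gripper open.
Joint ranges: [-2.72, 2.72], [-1.05, 1.87], [-1.09, 1.28], [-1.99, 2.15], [-1.42, 1.44], [-3.14, 3.14]. Speed limits (rad/s): [2.79, 2.79, 3.14, 3.14, 3.14, 3.14].

INTERFACE

Orientations are given as a unit quaternion [x, y, z, w].
In Python, from workcell import bot, eyes, job gives the robot as it stands.
- The arm moves only by the shell command python3 -m crank 'ROWS'. ROWS is a JSON object of lists of equal length, an entry for each row: "dr": the turn, a rotation vector about the tool's x, y, z in rad, a list of three; "travel": the shift along the tool's x, y, z in m, a list of three; "hand": the finger opening in m, from 0 to 0.0854. In form: {"dr": [[wx, wy, wz], ...], "travel": [[x, y, z], ...], "hand": [hand, ...]}. A call has 1 to 10 rows; each row is the pose to reach, as a shift and turn from the pose commanded when the call began, along the tool's axes at that moment; what a row does not reach only later rows make up. A row lasts 1/8 s, in which the tool goes at most 62.5 mm and 10.7 degrees, less where a joint would pass 70% of its speed; a pose out of reach is approached as far as the arm can. A call with a gripper value outside its range is refused whole. The fingers move at their own pace and stop on an object; the grip force is fixed at half the most. Time passes only in rows, so rows that repeat a pose let the fingers close. It gives the time, the measured TCP pose, the force and the opening at its end, in the units of the state.
- bot.get_obs(): the state, without advancing time (a new reading comes with each control period).
- eyes.camera(name): name is "scene" or "top" or "wrist"; returns a dict with "color" (480x640x3 uint8, red, green, blue), "K" (3x3 intrinsics, pixels), "R" (3x3) and "t" (3): a world point X has camera coordinates R X + t; the wrist camera has in their place "T_tool_cam" (4x4, takes a point from camera to tool coordinates, whose origin is the TCP and whose axes are the flange's). Camera axes: x right, y down, z forward; pixel columns grow to the right and rows downward; lengths in m; the calibration is good to about 2 mm. A picture is of the moment at which its call begins: read the wrist's pose just before it. There is no depth.
- job.job_done(): hands the job in, once; it reports no verdict.
The state is a dict: "clock": time; "joint_pos": joint angles; "joint_vel": joint speeds; "tau": joint torques, N m; "eef_pos": TCP position; "tool_rot": TCP orientation; "ft_force": force on the tool from outside, world axes, zero at the start; "ft_torque": the same for the moment, N m; "grip_width": finger opening in m.
Only numpy, scipy, OpenCV 4.12 (cv2) and the standard library are available. Lean on these libraries where they do the work, as an engineer would, in place of code of your own. Each camera call takes 0.05 s, during which the arm holds its last target.

## Working session

There is one attempt and no reset: what is moved stays moved. The work goes in short steps, Python scripts to look and compute and a shell command to move; the robot and the scene stay as the last step left them, time stands still between calls to the robot, and variables do not carry over. Pictures are saved under pics/ and viewed, and the job is handed in when it is done.

```bash
ls; mkdir -p pics; python3 - <<'E'
from workcell import bot, eyes, job
import cv2
o=bot.get_obs(); print({k:o[k] for k in('clock','eef_pos','tool_rot','grip_width','ft_force')})
for n in("scene","top"):
    c=eyes.camera(n); cv2.imwrite(f"pics/{n}0.png",c["color"][:,:,::-1])
    print(n,c["K"],c["R"],c["t"])
E
```

```text
pics
{'clock': 0.0, 'eef_pos': array([ 0.13358682, -0.48111116,  0.20970009]), 'tool_rot': array([ 9.90845208e-01,  1.34998656e-01, -1.45212744e-04, -1.05655890e-03]), 'grip_width': 0.0854507046815683, 'ft_force': array([ 0.1999823 ,  0.55888375, -0.42779604])}
scene [[557.49325696   0.         309.56438104]
 [  0.         557.49325696 229.26332175]
 [  0.           0.           1.        ]] [[-0.77352992  0.63374391  0.0044855 ]
 [ 0.52645717  0.64648693 -0.55217524]
 [-0.35283751 -0.42476265 -0.83371601]] [ 0.39717887 -0.26852105  1.12283901]
top [[525.12687806   0.         323.1864664 ]
 [  0.         525.12687806 244.07087672]
 [  0.           0.           1.        ]] [[ 0.00850764 -0.99995996  0.00277551]
 [-0.9939008  -0.00876121 -0.10992929]
 [ 0.1099492  -0.00182335 -0.99393554]] [0.04265598 0.53911912 0.85437325]
```

View pics/top0.png

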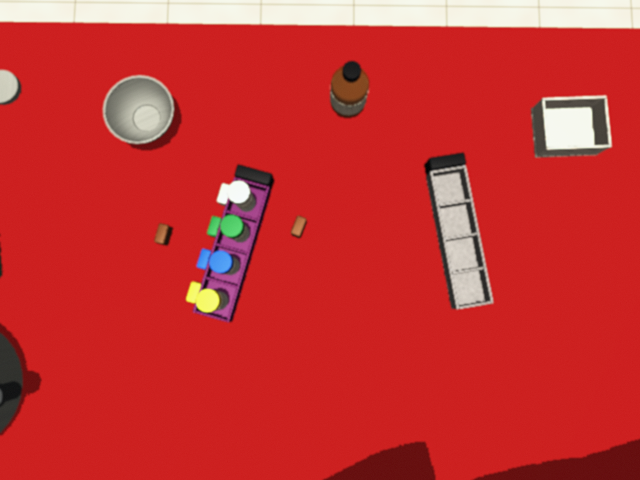

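View pics/scene0.png

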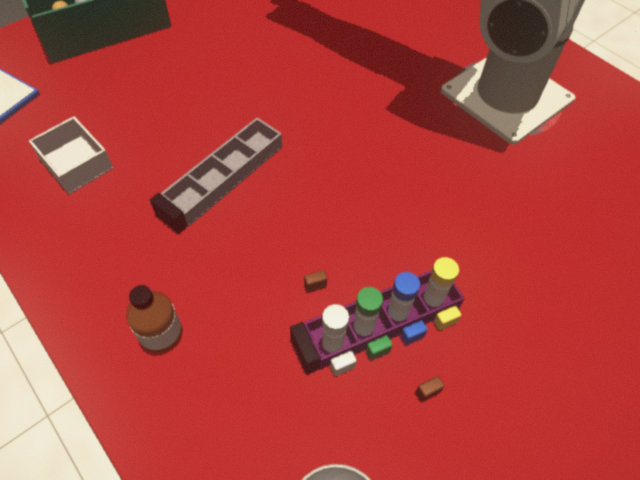

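```bash
python3 - <<'E'
import cv2
a=cv2.imread("pics/top0.png")
p=cv2.resize(a[150:330,170:290],None,fx=5,fy=5,interpolation=cv2.INTER_CUBIC)[:, :]
g=cv2.resize(a[140:320,410:510],None,fx=5,fy=5,interpolation=cv2.INTER_CUBIC)
cv2.imwrite("pics/p.png",cv2.resize(a[160:330,170:290],None,fx=3.5,fy=3.5,interpolation=cv2.INTER_CUBIC))
cv2.imwrite("pics/g.png",cv2.resize(a[145:315,410:510],None,fx=3.5,fy=3.5,interpolation=cv2.INTER_CUBIC))
E
```

```text
(no output)
```

View pics/p.png

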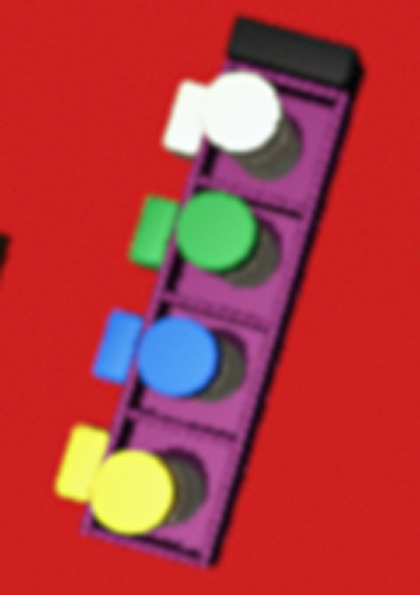

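View pics/g.png

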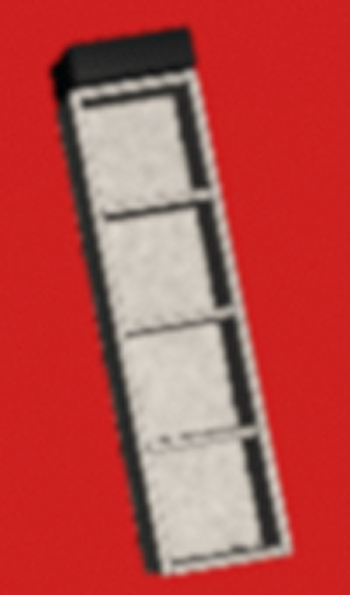

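Caps in crop (×3.5, offset 170,160): white (240,112), green (216,231), blue (178,357), yellow (131,492); the black end is at the top of the image (+x) on both racks, so from the black end the order is white, green, blue, yellow. Grey rim corners (offset 410,145): (68,92), (198,72), (160,575), (293,550).

```bash
cat > h.py <<'E'
import numpy as np
from workcell import bot, eyes, job
from scipy.spatial.transform import Rotation as Ro
def pix2w(c,uv,z):
    d=c["R"].T@np.linalg.solve(c["K"],[uv[0],uv[1],1.]); o=-c["R"].T@c["t"]
    return o+d*(z-o[2])/d[2]
def proj(c,X):
    p=c["K"]@(c["R"]@np.asarray(X)+c["t"]); return p[:2]/p[2]
def goal(xyz,jawdir):
    """travel/dr from present pose to TCP xyz, tool down, tool y along world angle jawdir (mod pi)"""
    o=bot.get_obs(); R=Ro.from_quat(o["tool_rot"]).as_matrix()
    best=None
    for k in(0,np.pi):
        y=np.array([np.cos(jawdir+k),np.sin(jawdir+k),0]); z=np.array([0,0,-1.]); 
        T=np.stack([np.cross(y,z),y,z],1); r=Ro.from_matrix(R.T@T).as_rotvec()
        if best is None or np.linalg.norm(r)<np.linalg.norm(best): best=r
    print("travel",np.round(R.T@(np.array(xyz)-o["eef_pos"]),4),"dr",np.round(best,3),"clock",round(o["clock"],2),"tcp",np.round(o["eef_pos"],4),"F",np.round(o["ft_force"],1),"w",round(o["grip_width"],4),"j6",round(o["joint_pos"][5],2))
E
python3 - <<'E'
from h import *
c=eyes.camera("top"); s=eyes.camera("scene")
for n,u in dict(white=(240,112),green=(216,231),blue=(178,357),yellow=(131,492)).items():
    w=pix2w(c,(u[0]/3.5+170,u[1]/3.5+160),.1); print(n,w.round(4),np.hypot(*w[:2]).round(3),"scene",proj(s,w).round(1))
P=[pix2w(c,(u[0]/3.5+410,u[1]/3.5+145),.038) for u in((68,92),(198,72),(160,575),(293,550))]
P=np.array(P)[:,:2];print(P.round(4), [np.linalg.norm(P[i]-P[j]).round(4) for i,j in((0,1),(2,3),(0,2),(1,3))])
C=P.mean(0); ax=P[0]+P[1]-P[2]-P[3]; ax/=np.linalg.norm(ax); print("grey",C,np.arctan2(ax[1],ax[0]))
w=P[0]-P[1]; print("w ang",np.arctan2(w[1],w[0])-np.pi/2)
for x in(-.087,-.029,.029,.087): q=C+ax*x; print(x,q.round(4),np.hypot(*q).round(3),proj(s,[*q,.005]).round(1))
# purple left rim edge yaw & corners
Q=np.array([pix2w(c,(u[0]/3.5+170,u[1]/3.5+160),.038) for u in((85,533),(208,560),(222,66),(350,92))])[:,:2]
print(Q.round(4)); a=Q[2]+Q[3]-Q[0]-Q[1]; print("purple",Q.mean(0),np.arctan2(a[1],a[0]),np.linalg.norm(a)/2)
import cv2
im=s["color"][:,:,::-1]
cv2.imwrite("pics/s_p.png",cv2.resize(im[240:390,280:480],None,fx=4,fy=4,interpolation=cv2.INTER_CUBIC))
cv2.imwrite("pics/s_g.png",cv2.resize(im[110:240,140:290],None,fx=4.5,fy=4.5,interpolation=cv2.INTER_CUBIC))
E
```

```text
white [0.6118 0.1806 0.1   ] 0.638 scene [338.6 315.2]
green [0.5579 0.1898 0.1   ] 0.589 scene [372.7 297.1]
blue [0.5017 0.205  0.1   ] 0.542 scene [409.8 281.7]
yellow [0.4424 0.2238 0.1   ] 0.496 scene [449.  267.3]
[[ 0.6635 -0.1316]
 [ 0.674  -0.1948]
 [ 0.4317 -0.1717]
 [ 0.444  -0.2346]] [np.float64(0.0641), np.float64(0.0641), np.float64(0.2352), np.float64(0.2334)]
grey [ 0.55327979 -0.18319904] 0.17140076571460017
w ang 0.1644886262447698
-0.087 [ 0.4676 -0.198 ] 0.508 [261.2 147. ]
-0.029 [ 0.5247 -0.1881] 0.557 [239.2 165.1]
0.029 [ 0.5819 -0.1783] 0.609 [216.1 184.1]
0.087 [ 0.639  -0.1684] 0.661 [191.8 204. ]
[[0.4232 0.2581]
 [0.4111 0.2001]
 [0.6473 0.2   ]
 [0.6351 0.1379]]
purple [0.52920129 0.19902094] -0.2622964466377076 0.231998741907697
```

View pics/s_p.png

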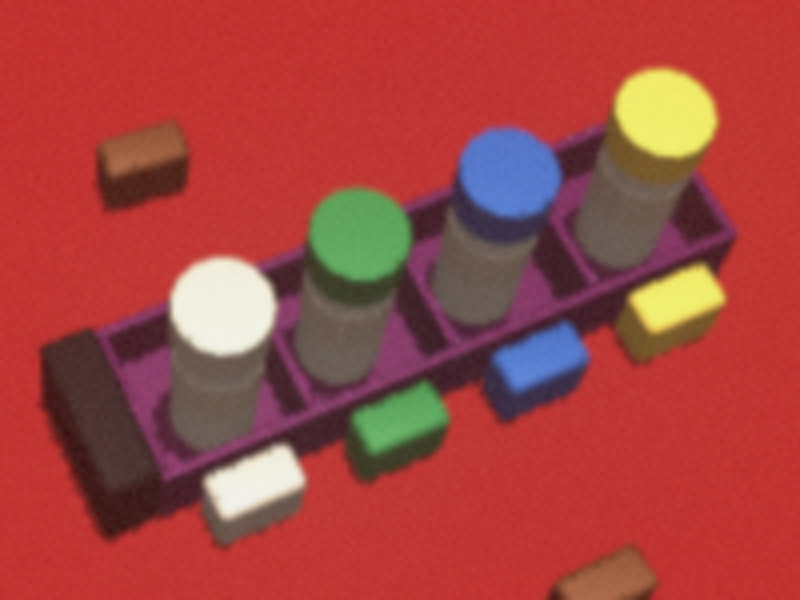

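View pics/s_g.png

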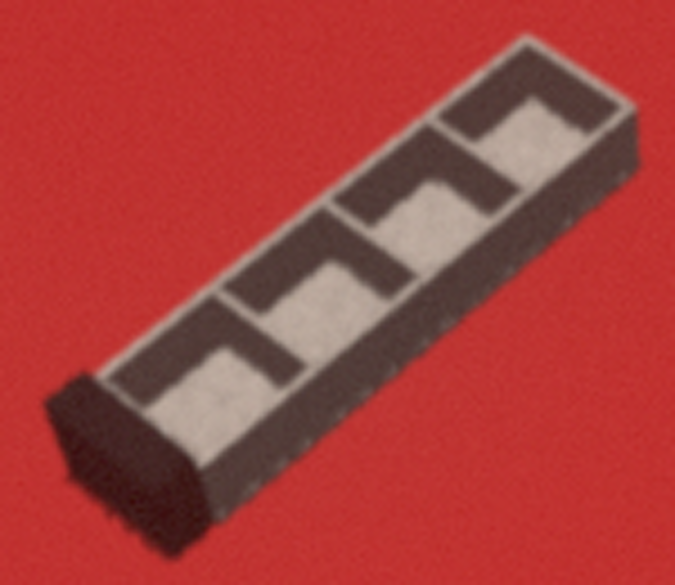

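```bash
python3 - <<'E'
from h import *
c=eyes.camera("top"); s=eyes.camera("scene")
h=.5
def T(u,z,o,k): return pix2w(c,((u[0]+h)/k+o[0]-h,(u[1]+h)/k+o[1]-h),z)
def S(u,z,o,k): return pix2w(s,((u[0]+h)/k+o[0]-h,(u[1]+h)/k+o[1]-h),z)
t=dict(white=(240,112),green=(216,231),blue=(178,357),yellow=(131,492))
q=dict(white=(223,305),green=(360,236),blue=(508,172),yellow=(665,113))
M=[]
for n in t:
    a=T(t[n],.1,(170,160),3.5);b=S(q[n],.1,(280,240),4); M.append((a+b)[:2]/2); print(n,a[:2].round(4),b[:2].round(4),M[-1].round(4))
A=np.array([T(u,.038,(410,145),3.5) for u in((68,92),(198,72),(160,575),(293,550))])
B=np.array([S(u,.038,(140,110),4.5) for u in((200,468),(100,378),(635,107),(528,35))])
print((B-A)[:,:2].round(4))
for P in(A,B,(A+B)/2):
    P=P[:,:2];C=P.mean(0); ax=P[0]+P[1]-P[2]-P[3];print(np.linalg.norm(ax)/2,np.linalg.norm(P[0]-P[1])); ax/=np.linalg.norm(ax); print("grey",C.round(4),np.arctan2(ax[1],ax[0]))
for x in(-.087,-.029,.029,.087): print(x,(C+ax*x).round(4))
E
```

```text
white [0.6123 0.1812] [0.6158 0.1787] [0.6141 0.1799]
green [0.5585 0.1904] [0.5628 0.1888] [0.5607 0.1896]
blue [0.5023 0.2056] [0.5062 0.2032] [0.5042 0.2044]
yellow [0.443  0.2243] [0.4465 0.2215] [0.4448 0.2229]
[[ 0.004  -0.0049]
 [ 0.0004 -0.0001]
 [ 0.0041 -0.0058]
 [ 0.0016 -0.0024]]
0.2343427675049147 0.06406447107607256
grey [ 0.5539 -0.1826] 0.17145920139514226
0.2339586454669677 0.05885924207956158
grey [ 0.5564 -0.1859] 0.1785978822592733
0.23414921492615254 0.06144416470450676
grey [ 0.5551 -0.1843] 0.175025614080023
-0.087 [ 0.4695 -0.1994]
-0.029 [ 0.5266 -0.1893]
0.029 [ 0.5837 -0.1792]
0.087 [ 0.6408 -0.1691]
```

```bash
python3 -c "
from h import *
goal([.6141,.1799,.2],1.31)"
```

```text
travel [ 0.6398 -0.5089  0.0107] dr [-0.001  0.     0.532] clock 0.3 tcp [ 0.1337 -0.4816  0.2103] F [-0.1  0.1 -0.3] w 0.0854 j6 1.57
```

```bash
python3 -m crank '{"dr":[[0,0,0.1],[0,0,0.2],[0,0,0.3],[0,0,0.4],[0,0,0.53],[0,0,0.53],[0,0,0.53],[0,0,0.53],[0,0,0.53],[0,0,0.53]],"travel":[[0.045,-0.035,0],[0.09,-0.07,0],[0.135,-0.106,0],[0.18,-0.142,0],[0.225,-0.178,0],[0.27,-0.214,0],[0.315,-0.25,0],[0.36,-0.286,0],[0.405,-0.322,0],[0.45,-0.358,0]],"hand":[0.07,0.07,0.07,0.07,0.07,0.07,0.07,0.07,0.07,0.07]}';  python3 -c "
from h import *
goal([.6141,.1799,.2],1.31)"
```

```text
clock: 1.55
eef_pos: [0.4532, -0.0783, 0.2106]
tool_rot: [0.995, -0.098, 0.001, -0.019]
ft_force: [-0.2, -0.5, 0.6]
grip_width: 0.0699
travel [ 0.1074 -0.2841  0.0211] dr [-0.037  0.002  0.064] clock 1.55 tcp [ 0.4532 -0.0783  0.2106] F [-0.2 -0.5  0.6] w 0.0699 j6 3.14
```

```bash
python3 -m crank '{"dr":[[0,0,-0.18],[0,0,-0.36],[0,0,-0.54],[0,0,-0.72],[0,0,-0.9],[0,0,-1.08],[0,0,-1.26],[0,0,-1.44],[0,0,-1.6],[0,0,-1.6]],"travel":[[0.01,-0.03,0],[0.02,-0.06,0],[0.03,-0.09,0.0],[0.04,-0.12,0],[0.05,-0.15,0],[0.06,-0.18,0],[0.07,-0.21,0],[0.08,-0.24,0],[0.09,-0.26,0],[0.1,-0.27,0]],"hand":[0.07,0.07,0.07,0.07,0.07,0.07,0.07,0.07,0.07,0.07]}';  python3 -c "
from h import *
goal([.6141,.1799,.2],1.31-np.pi*.5)
goal([.6141,.1799,.2],1.31)"
```

```text
clock: 2.8
eef_pos: [0.604, 0.166, 0.2201]
tool_rot: [0.764, 0.645, 0.014, -0.012]
ft_force: [0.2, -0.2, 0.9]
grip_width: 0.0701
travel [0.0147 0.0076 0.0206] dr [-0.002 -0.037  0.092] clock 2.8 tcp [0.604  0.166  0.2201] F [ 0.2 -0.2  0.9] w 0.0701 j6 1.99
travel [0.0147 0.0076 0.0206] dr [ 0.027 -0.03  -1.478] clock 2.8 tcp [0.604  0.166  0.2201] F [ 0.2 -0.2  0.9] w 0.0701 j6 1.99
```

```bash
python3 -m crank '{"dr":[[0.003,-0.004,-0.18],[0.007,-0.008,-0.36],[0.01,-0.011,-0.54],[0.013,-0.015,-0.72],[0.016,-0.018,-0.9],[0.02,-0.022,-1.08],[0.023,-0.026,-1.26],[0.026,-0.03,-1.43],[0.027,-0.03,-1.478],[0.027,-0.03,-1.478]],"travel":[[0.002,0.001,0.002],[0.004,0.002,0.004],[0.006,0.003,0.006],[0.008,0.004,0.008],[0.01,0.005,0.01],[0.012,0.006,0.012],[0.0147,0.0076,0.016],[0.0147,0.0076,0.0206],[0.0147,0.0076,0.0206],[0.0147,0.0076,0.0206]],"hand":[0.07,0.07,0.07,0.07,0.07,0.07,0.07,0.07,0.07,0.07]}';  python3 -c "
from h import *
goal([.6141,.1799,.2],1.31)
goal([.6141,.1799,.067],1.31)
import cv2
o=bot.get_obs();w=eyes.camera('wrist');print(w['K'],w['T_tool_cam'])
cv2.imwrite('pics/w1.png',w['color'][:,:,::-1])
cv2.imwrite('pics/t1.png',eyes.camera('top')['color'][:,:,::-1])
"
```

```text
clock: 4.05
eef_pos: [0.6138, 0.1786, 0.2001]
tool_rot: [0.132, 0.991, -0.0, -0.0]
ft_force: [0.3, 0.1, 1.5]
grip_width: 0.0705
travel [-0.      0.0013  0.0001] dr [-0.    -0.    -0.003] clock 4.05 tcp [0.6138 0.1786 0.2001] F [0.3 0.1 1.5] w 0.0705 j6 0.55
travel [-0.      0.0013  0.1331] dr [-0.    -0.    -0.003] clock 4.05 tcp [0.6138 0.1786 0.2001] F [0.3 0.1 1.5] w 0.0705 j6 0.55
[[336.62320851   0.         318.59139875]
 [  0.         336.62320851 236.80964567]
 [  0.           0.           1.        ]] [[-1.43595939e-03 -9.63769844e-01 -2.66731375e-01  6.88801476e-02]
 [ 9.99998863e-01 -1.26098566e-03 -8.27265994e-04  9.34154423e-04]
 [ 4.60949578e-04 -2.66732259e-01  9.63770558e-01 -1.64023696e-01]
 [ 0.00000000e+00  0.00000000e+00  0.00000000e+00  1.00000000e+00]]
```

View pics/w1.png

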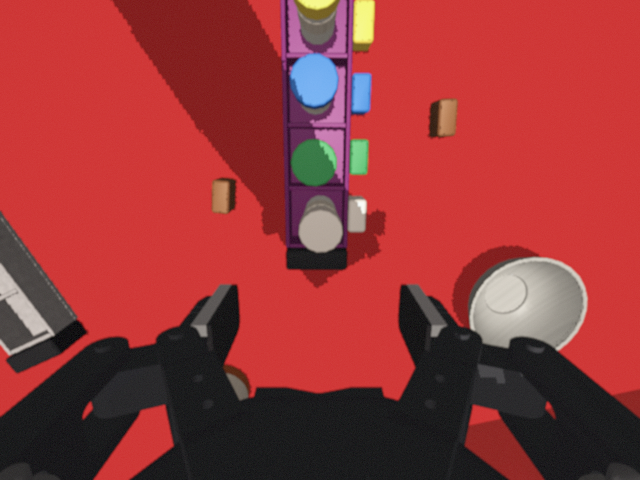

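View pics/t1.png

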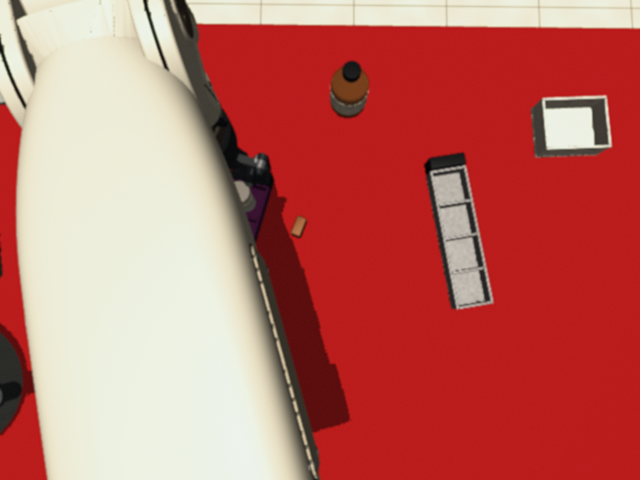

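```bash
cat >> h.py <<'E'
def wpix(o,w,uv,z):
    Tc=w["T_tool_cam"]; R=Ro.from_quat(o["tool_rot"]).as_matrix()
    d=R@Tc[:3,:3]@np.linalg.solve(w["K"],[uv[0],uv[1],1.]); p=R@Tc[:3,3]+o["eef_pos"]
    return p+d*(z-p[2])/d[2]
E
python3 - <<'E'
from h import *
o=bot.get_obs();w=eyes.camera('wrist')
for n,u in dict(white=(320.5,229),green=(314,162),blue=(314.5,81)).items(): print(n,wpix(o,w,u,.1).round(4))
a,b=wpix(o,w,(289,250),.038),wpix(o,w,(285,0),.038); d=a-b; print(np.arctan2(d[1],d[0]))
a,b=wpix(o,w,(347,250),.038),wpix(o,w,(351,10),.038); d=a-b; print(np.arctan2(d[1],d[0]))
E
```

```text
white [0.6123 0.1814 0.1   ]
green [0.5598 0.1904 0.1   ]
blue [0.5048 0.206  0.1   ]
-0.27379135324177795
-0.2589504958457898
```

```bash
python3 -m crank '{"dr":[[0,0,0],[0,0,0],[0,0,0],[0,0,0],[0,0,0],[0,0,0],[0,0,0],[0,0,0],[0,0,0],[0,0,0]],"travel":[[0,0.001,0.04],[0,0.001,0.08],[0,0.001,0.11],[0,0.001,0.133],[0,0.001,0.133],[0,0.001,0.133],[0,0.001,0.133],[0,0.001,0.133],[0,0.001,0.133],[0,0.001,0.133]],"hand":[0.07,0.07,0.07,0.07,0.07,0.03,0.03,0.03,0.03,0.03]}';  python3 -c "
from h import *
goal([.613,.180,.2],1.31)
import cv2
w=eyes.camera('wrist')
cv2.imwrite('pics/w2.png',w['color'][:,:,::-1])
cv2.imwrite('pics/s2.png',eyes.camera('scene')['color'][200:400,200:500,::-1])
"
```

```text
clock: 5.45
eef_pos: [0.6157, 0.1799, 0.0696]
tool_rot: [0.131, 0.991, 0.001, 0.002]
ft_force: [1.5, -0.8, 6.6]
grip_width: 0.0331
travel [ 0.0021 -0.0003 -0.1304] dr [ 0.002  0.004 -0.003] clock 5.45 tcp [0.6157 0.1799 0.0696] F [ 1.5 -0.8  6.6] w 0.0331 j6 0.55
```

View pics/w2.png

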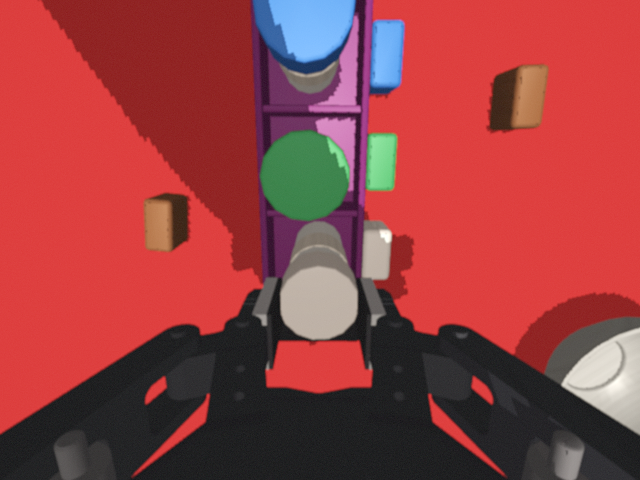

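View pics/s2.png

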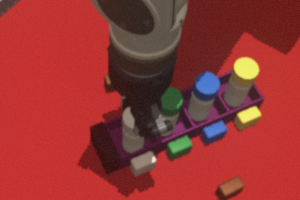

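```bash
python3 -m crank '{"dr":[[0,0,0],[0,0,0],[0,0,0]],"travel":[[0,0,0],[0,0,0],[0,0,0]],"hand":[0.03,0.03,0.03]}';  python3 -c "
from h import *
goal([.613,.180,.2],1.31)
import cv2
w=eyes.camera('wrist')
cv2.imwrite('pics/w3.png',w['color'][:,:,::-1])
a=eyes.camera('scene')['color'][260:380,280:400,::-1]
cv2.imwrite('pics/s3.png',cv2.resize(a,None,fx=4,fy=4,interpolation=cv2.INTER_CUBIC))
"
```

```text
clock: 5.92
eef_pos: [0.6157, 0.1799, 0.0696]
tool_rot: [0.131, 0.991, 0.001, 0.002]
ft_force: [0.6, -0.8, 6.2]
grip_width: 0.033
travel [ 0.0021 -0.0003 -0.1304] dr [ 0.002  0.004 -0.003] clock 5.92 tcp [0.6157 0.1799 0.0696] F [ 0.6 -0.8  6.2] w 0.033 j6 0.55
```

View pics/w3.png

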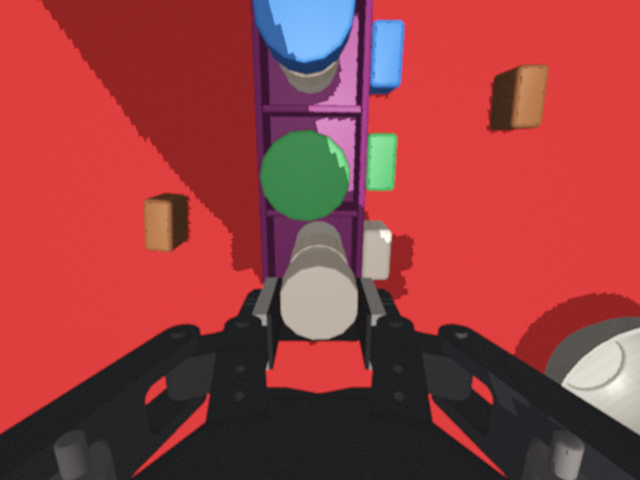

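View pics/s3.png

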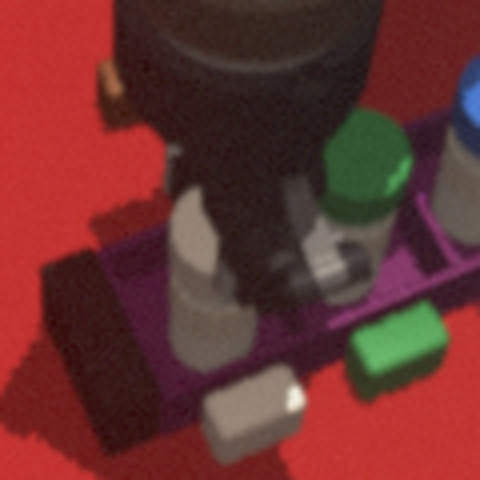

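```bash
python3 - <<'E'
from h import *
o=bot.get_obs();w=eyes.camera('wrist')
T=np.linalg.inv(w["T_tool_cam"])
def P(x): p=w["K"]@(T@np.r_[x,1])[:3]; return (p[:2]/p[2]).round(0)
for z in(0,-.019,-.03,-.045):
  print(z,[P([x,y,z]) for x in(-.011,.011) for y in(-.0165,.0165)])
for z in(.1,.095,.09): print(wpix(o,w,(318,301),z).round(4))
E
```

```text
0 [array([286., 299.]), array([348., 299.]), array([285., 260.]), array([349., 260.])]
-0.019 [array([283., 317.]), array([351., 317.]), array([281., 274.]), array([353., 274.])]
-0.03 [array([280., 329.]), array([354., 329.]), array([278., 283.]), array([355., 283.])]
-0.045 [array([276., 349.]), array([358., 349.]), array([274., 299.]), array([359., 299.])]
[0.6129 0.1812 0.1   ]
[0.6153 0.1805 0.095 ]
[0.6177 0.1799 0.09  ]
```

```bash
python3 -m crank '{"dr":[[0,0,0],[0,0,0],[0,0,0],[0,0,0],[0,0,0],[0,0,0]],"travel":[[0,0,0],[0,0,0],[0,0,-0.02],[0,0,-0.05],[0,0,-0.05],[0,0,-0.05]],"hand":[0.015,0.015,0.015,0.015,0.015,0.015]}';  python3 -c "
from h import *
goal([.613,.180,.2],1.31)
import cv2
w=eyes.camera('wrist')
cv2.imwrite('pics/w4.png',w['color'][:,:,::-1])
a=eyes.camera('scene')['color'][230:380,250:400,::-1]
cv2.imwrite('pics/s4.png',cv2.resize(a,None,fx=4,fy=4,interpolation=cv2.INTER_CUBIC))
"
```

```text
clock: 6.82
eef_pos: [0.6135, 0.1794, 0.1163]
tool_rot: [0.131, 0.991, -0.0, -0.001]
ft_force: [0.4, 0.4, -1.4]
grip_width: 0.0331
travel [ 0.0007  0.0004 -0.0837] dr [-0.001 -0.001 -0.002] clock 6.83 tcp [0.6135 0.1794 0.1163] F [ 0.4  0.4 -1.4] w 0.0331 j6 0.55
```

View pics/w4.png

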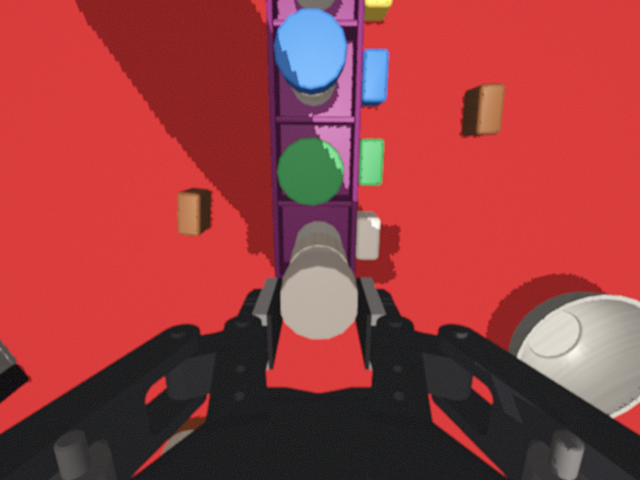

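View pics/s4.png

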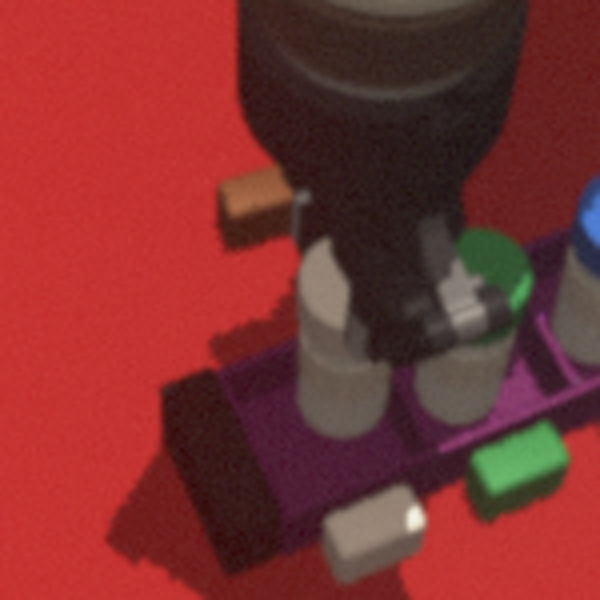

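```bash
python3 -m crank '{"dr":[[0,0,0],[0,0,0],[0,0,0]],"travel":[[0,0,-0.05],[0,0,-0.085],[0,0,-0.085]],"hand":[0.015,0.015,0.015]}';  python3 -c "
from h import *
goal([.4715,-.199,.2],1.746)
"
```

```text
clock: 7.3
eef_pos: [0.6158, 0.1801, 0.205]
tool_rot: [0.131, 0.991, 0.001, 0.003]
ft_force: [1.0, 0.4, -1.5]
grip_width: 0.0326
travel [ 0.0407 -0.4036  0.0036] dr [ 0.002  0.006 -0.439] clock 7.3 tcp [0.6158 0.1801 0.205 ] F [ 1.   0.4 -1.5] w 0.0326 j6 0.55
```

```bash
python3 -m crank '{"dr":[[0,0,-0.02],[0,0,-0.06],[0,0,-0.11],[0,0,-0.17],[0,0,-0.23],[0,0,-0.29],[0,0,-0.35],[0,0,-0.4],[0,0,-0.43],[0,0,-0.44]],"travel":[[0.002,-0.02,0],[0.006,-0.06,0],[0.011,-0.11,0],[0.016,-0.16,0],[0.021,-0.21,0],[0.026,-0.26,0],[0.031,-0.31,0.0],[0.036,-0.355,0],[0.039,-0.39,0],[0.04,-0.403,0.003]],"hand":[0.015,0.015,0.015,0.015,0.015,0.015,0.015,0.015,0.015,0.015]}';  python3 -m crank '{"dr":[[0,0,0],[0,0,0]],"travel":[[0,0,0],[0,0,0]],"hand":[0.015,0.015]}'; python3 -c "
from h import *
goal([.4715,-.199,.2],1.746)
goal([.4715,-.199,.072],1.746)
import cv2
w=eyes.camera('wrist')
cv2.imwrite('pics/w5.png',w['color'][:,:,::-1])
a=eyes.camera('scene')['color'][80:240,130:330,::-1]
cv2.imwrite('pics/s5.png',cv2.resize(a,None,fx=4,fy=3.7,interpolation=cv2.INTER_CUBIC))
"
```

```text
clock: 8.55
eef_pos: [0.4688, -0.2003, 0.1973]
tool_rot: [-0.087, 0.996, 0.001, -0.001]
ft_force: [0.1, 1.1, -1.2]
grip_width: 0.0328
clock: 8.8
eef_pos: [0.4707, -0.198, 0.1987]
tool_rot: [-0.089, 0.996, 0.001, -0.0]
ft_force: [0.7, -0.6, -1.5]
grip_width: 0.0329
travel [-0.0007 -0.0011 -0.0013] dr [ 0.001 -0.001  0.002] clock 8.8 tcp [ 0.4707 -0.198   0.1987] F [ 0.7 -0.6 -1.5] w 0.0329 j6 -0.58
travel [-0.0007 -0.0012  0.1267] dr [ 0.001 -0.001  0.002] clock 8.8 tcp [ 0.4707 -0.198   0.1987] F [ 0.7 -0.6 -1.5] w 0.0329 j6 -0.58
```

View pics/w5.png

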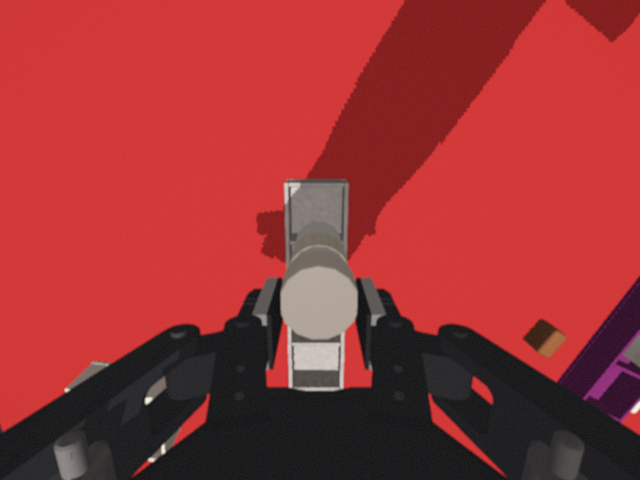

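View pics/s5.png

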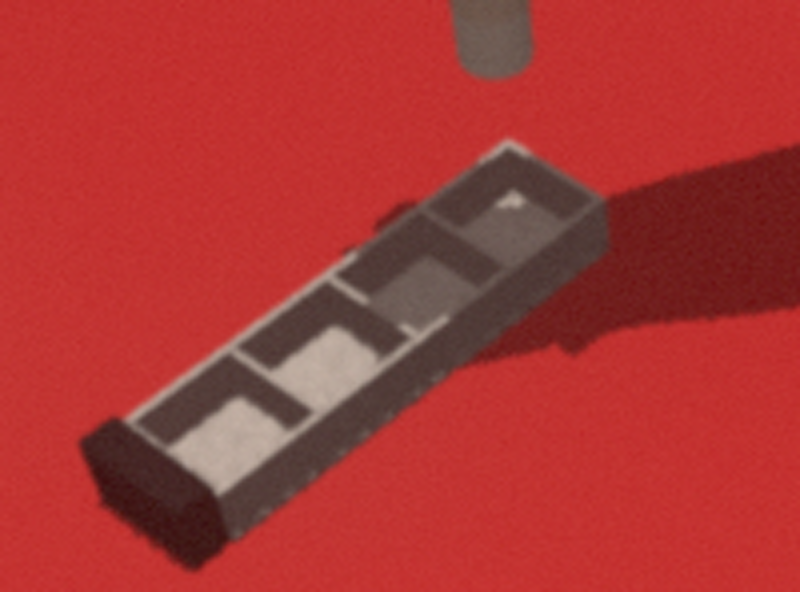

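```bash
python3 - <<'E'
from h import *
o=bot.get_obs();w=eyes.camera('wrist')
a=wpix(o,w,(285,180),.038);b=wpix(o,w,(348.5,180),.038);print(a,b)
m=(a+b)/2; ax=np.array([np.cos(.175),np.sin(.175)]); d=a-b;print(np.linalg.norm(d))
for x in(-.087,-.029,.029,.087): print(x,(m[:2]+ax*(.118+x)).round(4))
print(wpix(o,w,(319,301),.2-.064+.095-.001))
E
```

```text
[ 0.44213151 -0.23452852  0.038     ] [ 0.43142943 -0.17467377  0.038     ]
0.0608039936323636
-0.087 [ 0.4673 -0.1992]
-0.029 [ 0.5244 -0.1891]
0.029 [ 0.5815 -0.179 ]
0.087 [ 0.6386 -0.1689]
[ 0.46811758 -0.19705403  0.23      ]
```

```bash
python3 -m crank '{"dr":[[0,0,0],[0,0,0],[0,0,0],[0,0,0],[0,0,0],[0,0,0],[0,0,0]],"travel":[[0,-0.002,0.03],[0,-0.002,0.07],[0,-0.002,0.1],[0,-0.002,0.115],[0,-0.002,0.12],[0,-0.002,0.123],[0,-0.002,0.123]],"hand":[0.015,0.015,0.015,0.015,0.015,0.015,0.015]}';  python3 -c "
from h import *
goal([.4715,-.199,.07],1.746)
import cv2
a=eyes.camera('scene')['color'][80:240,130:330,::-1]
cv2.imwrite('pics/s6.png',cv2.resize(a,None,fx=4,fy=3.7,interpolation=cv2.INTER_CUBIC))
"
```

```text
clock: 9.82
eef_pos: [0.4717, -0.2014, 0.0773]
tool_rot: [-0.088, 0.996, -0.0, 0.001]
ft_force: [-0.7, -0.0, -1.7]
grip_width: 0.0332
travel [-0.0002  0.0024  0.0073] dr [-0.001  0.002  0.002] clock 9.82 tcp [ 0.4717 -0.2014  0.0773] F [-0.7 -0.  -1.7] w 0.0332 j6 -0.58
```

View pics/s6.png

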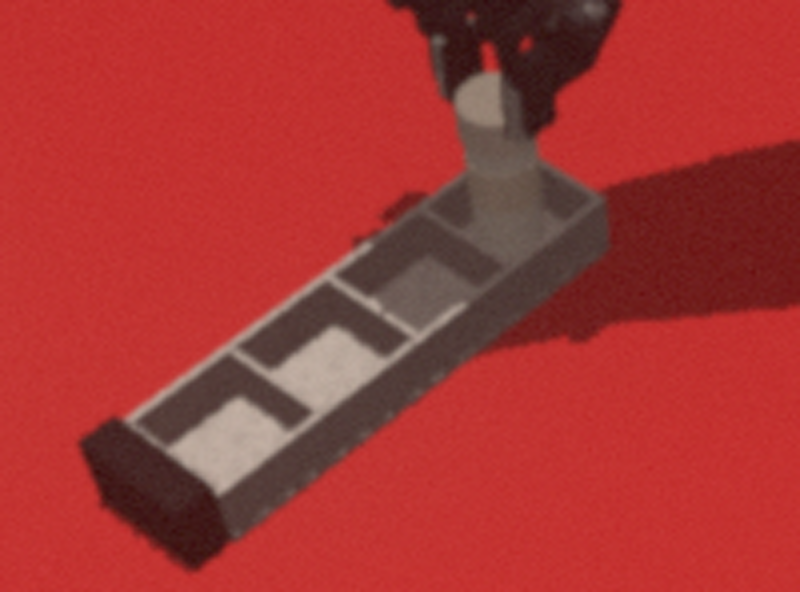

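```bash
python3 -m crank '{"dr":[[0,0,0],[0,0,0],[0,0,0],[0,0,0]],"travel":[[0,0,0.003],[0,0,0.005],[0,0,0.007],[0,0,0.007]],"hand":[0.015,0.015,0.015,0.015]}'
```

```text
clock: 10.38
eef_pos: [0.4712, -0.2012, 0.0697]
tool_rot: [-0.088, 0.996, -0.0, 0.0]
ft_force: [-0.1, 0.2, 1.6]
grip_width: 0.0329
```

```bash
python3 -m crank '{"dr":[[0,0,0],[0,0,0],[0,0,0],[0,0,0],[0,0,0]],"travel":[[0,0,0],[0,0,0],[0,0,0],[0,0,0],[0,0,0]],"hand":[0.036,0.042,0.055,0.07,0.07]}'
python3 -m crank '{"dr":[[0,0,0],[0,0,0],[0,0,0],[0,0,0],[0,0,0]],"travel":[[0,0,-0.02],[0,0,-0.06],[0,0,-0.12],[0,0,-0.13],[0,0,-0.13]],"hand":[0.07,0.07,0.07,0.07,0.07]}'
python3 -c "
from h import *
goal([.5600,.190,.2],1.306)
import cv2
w=eyes.camera('wrist')
cv2.imwrite('pics/w7.png',w['color'][:,:,::-1])
a=eyes.camera('scene')['color'][80:240,130:330,::-1]
cv2.imwrite('pics/s7.png',cv2.resize(a,None,fx=4,fy=3.7,interpolation=cv2.INTER_CUBIC))
"
```

```text
clock: 11.0
eef_pos: [0.471, -0.2011, 0.0694]
tool_rot: [-0.088, 0.996, 0.0, 0.0]
ft_force: [-0.4, -0.1, -0.6]
grip_width: 0.07
clock: 11.62
eef_pos: [0.4714, -0.2013, 0.2]
tool_rot: [-0.088, 0.996, -0.0, 0.001]
ft_force: [-0.1, -0.7, -0.5]
grip_width: 0.0704
travel [-1.560e-01  3.696e-01 -1.000e-04] dr [-0.001  0.002  0.441] clock 11.62 tcp [ 0.4714 -0.2013  0.2   ] F [-0.1 -0.7 -0.5] w 0.0704 j6 -0.58
```

View pics/s7.png

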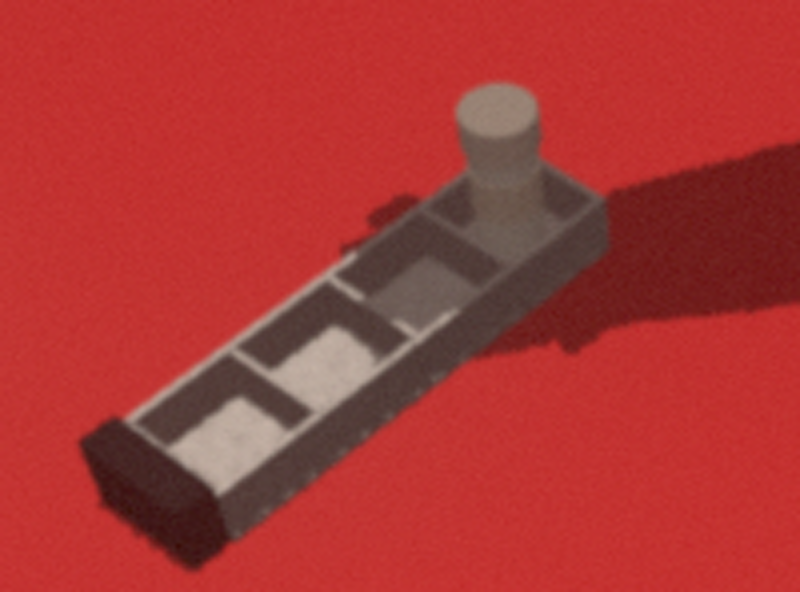

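View pics/w7.png

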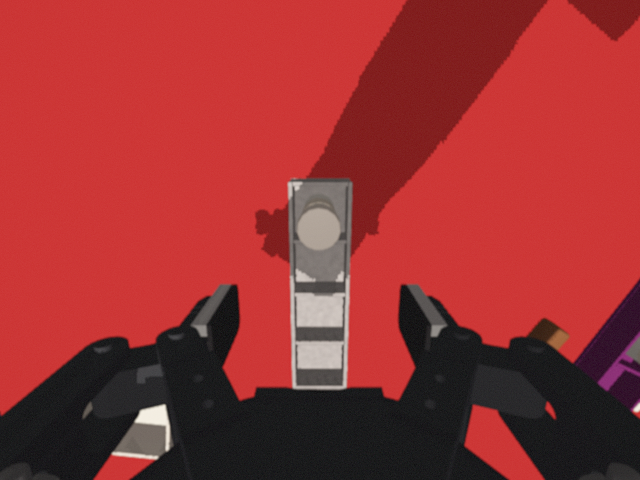

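White jar (cap at wrist px 319,228) stands centred in the end compartment of the grey rack. Next green.

```bash
python3 -m crank '{"dr":[[0,0,0.02],[0,0,0.07],[0,0,0.12],[0,0,0.18],[0,0,0.24],[0,0,0.3],[0,0,0.36],[0,0,0.41],[0,0,0.44],[0,0,0.441]],"travel":[[-0.01,0.02,0],[-0.025,0.06,0],[-0.045,0.11,0],[-0.068,0.16,0],[-0.09,0.21,0],[-0.11,0.26,0],[-0.13,0.31,0],[-0.148,0.35,0],[-0.156,0.37,0],[-0.156,0.37,0]],"hand":[0.07,0.07,0.07,0.07,0.07,0.07,0.07,0.07,0.07,0.07]}'; python3 -m crank '{"dr":[[0,0,0],[0,0,0]],"travel":[[0,0,0],[0,0,0]],"hand":[0.07,0.07]}'; python3 -c "
from h import *
goal([.560,.190,.067],1.306)
import cv2
w=eyes.camera('wrist')
cv2.imwrite('pics/w8.png',w['color'][:,:,::-1])"
```

```text
clock: 12.98
eef_pos: [0.5583, 0.1918, 0.1966]
tool_rot: [0.13, 0.991, -0.001, -0.002]
ft_force: [0.1, 1.1, 0.4]
grip_width: 0.07
clock: 13.22
eef_pos: [0.5591, 0.1893, 0.199]
tool_rot: [0.132, 0.991, -0.0, -0.0]
ft_force: [0.0, 0.1, 0.3]
grip_width: 0.0696
travel [-0.0007  0.001   0.132 ] dr [-0.001 -0.001 -0.001] clock 13.22 tcp [0.5591 0.1893 0.199 ] F [0.  0.1 0.3] w 0.0696 j6 0.59
```

View pics/w8.png

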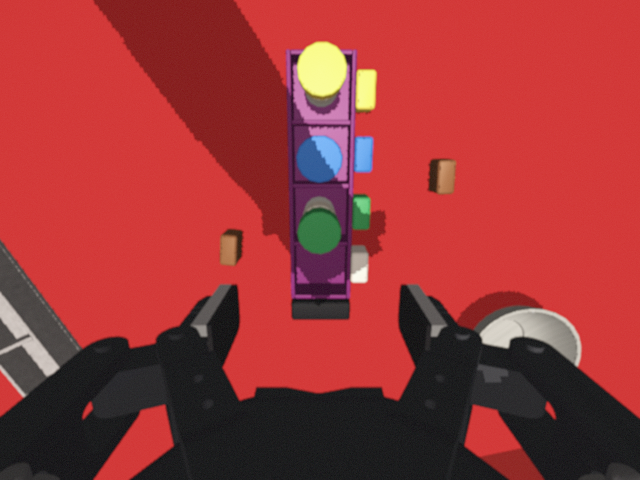

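Green cap at (319.5,230), the same image position the white cap had: aligned. Descend, grip, lift.

```bash
python3 -m crank '{"dr":[[0,0,0],[0,0,0],[0,0,0],[0,0,0],[0,0,0],[0,0,0],[0,0,0],[0,0,0],[0,0,0],[0,0,0]],"travel":[[0,0,0.04],[0,0,0.08],[0,0,0.11],[0,0,0.131],[0,0,0.131],[0,0,0.131],[0,0,0.131],[0,0,0.131],[0,0,0.131],[0,0,0.131]],"hand":[0.07,0.07,0.07,0.07,0.07,0.045,0.015,0.015,0.015,0.015]}'
python3 -m crank '{"dr":[[0,0,0],[0,0,0],[0,0,0],[0,0,0],[0,0,0],[0,0,0]],"travel":[[0,0,0],[0,0,-0.02],[0,0,-0.06],[0,0,-0.1],[0,0,-0.131],[0,0,-0.131]],"hand":[0.015,0.015,0.015,0.015,0.015,0.015]}'
python3 -c "
from h import *
goal([.5275,-.191,.2],1.746)
import cv2
w=eyes.camera('wrist')
cv2.imwrite('pics/w9.png',w['color'][:,:,::-1])"
```

```text
clock: 14.52
eef_pos: [0.5609, 0.1908, 0.0705]
tool_rot: [0.132, 0.991, 0.001, 0.002]
ft_force: [-0.6, -0.5, 5.6]
grip_width: 0.0328
clock: 15.28
eef_pos: [0.5613, 0.1913, 0.2026]
tool_rot: [0.132, 0.991, 0.002, 0.003]
ft_force: [-0.2, -0.1, -1.8]
grip_width: 0.0332
travel [-0.0672 -0.3779  0.0015] dr [ 0.003  0.006 -0.439] clock 15.28 tcp [0.5613 0.1913 0.2026] F [-0.2 -0.1 -1.8] w 0.0332 j6 0.59
```

View pics/w9.png

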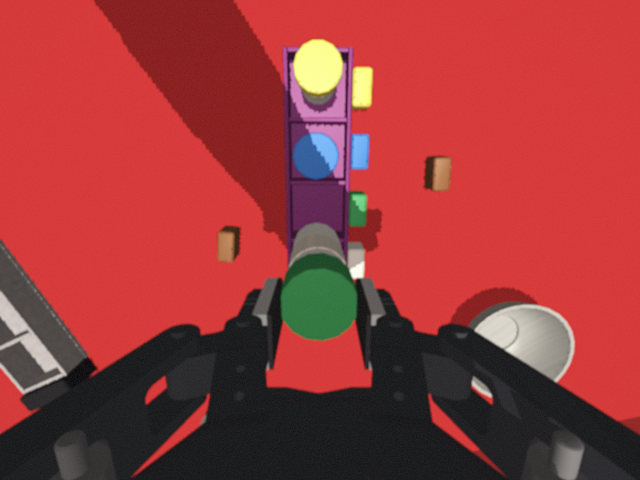

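```bash
python3 -m crank '{"dr":[[0,0,-0.02],[0,0,-0.06],[0,0,-0.11],[0,0,-0.17],[0,0,-0.23],[0,0,-0.29],[0,0,-0.35],[0,0,-0.4],[0,0,-0.43],[0,0,-0.44]],"travel":[[-0.004,-0.02,0],[-0.01,-0.06,0],[-0.02,-0.11,0],[-0.029,-0.16,0],[-0.038,-0.21,0],[-0.046,-0.26,0],[-0.055,-0.305,0],[-0.062,-0.345,0],[-0.066,-0.37,0],[-0.067,-0.378,0.001]],"hand":[0.015,0.015,0.015,0.015,0.015,0.015,0.015,0.015,0.015,0.015]}';  python3 -m crank '{"dr":[[0,0,0],[0,0,0]],"travel":[[0,0,0],[0,0,0]],"hand":[0.015,0.015]}'; python3 -c "
from h import *
goal([.528,-.191,.076],1.746)
import cv2
w=eyes.camera('wrist')
cv2.imwrite('pics/w10.png',w['color'][:,:,::-1])"
```

```text
clock: 16.58
eef_pos: [0.5241, -0.1928, 0.1962]
tool_rot: [-0.087, 0.996, 0.001, -0.002]
ft_force: [-0.2, -0.2, -2.1]
grip_width: 0.0329
clock: 16.82
eef_pos: [0.5253, -0.1906, 0.1979]
tool_rot: [-0.088, 0.996, 0.0, -0.0]
ft_force: [-0.2, 0.7, -2.4]
grip_width: 0.0328
travel [-0.0027 -0.001   0.1219] dr [ 0.001 -0.001  0.002] clock 16.82 tcp [ 0.5253 -0.1906  0.1979] F [-0.2  0.7 -2.4] w 0.0328 j6 -0.53
```

View pics/w10.png

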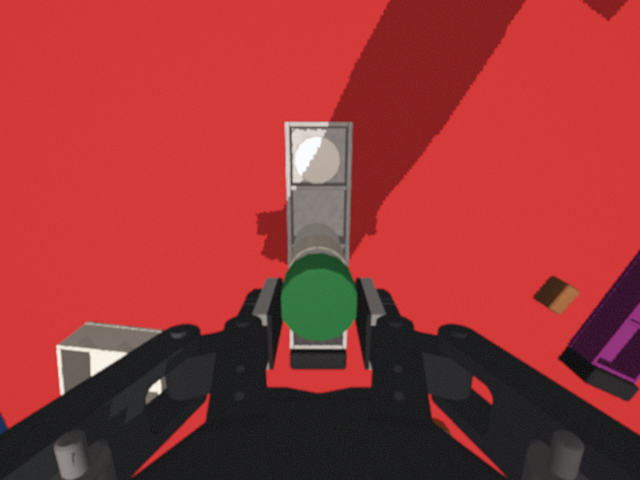

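```bash
python3 - <<'E'
from h import *
o=bot.get_obs();w=eyes.camera('wrist')
a=wpix(o,w,(285,122),.038);b=wpix(o,w,(352.5,122),.038);m=(a+b)/2
ax=np.array([np.cos(.175),np.sin(.175)]);d=wpix(o,w,(317,160),.1)-m
print(m,np.linalg.norm(a-b),"white row x",d[:2]@ax-.118,"y",d[:2]@np.array([-ax[1],ax[0]]))
E
```

```text
[ 0.43914519 -0.20443363  0.038     ] 0.0616326000707498 white row x -0.08695614690906482 y -0.0013467840945735059
```

Excellent: white sits at row x ≈ −0.087. Lower green 58 mm further along.

```bash
python3 -m crank '{"dr":[[0,0,0],[0,0,0],[0,0,0],[0,0,0],[0,0,0],[0,0,0],[0,0,0]],"travel":[[-0.001,0,0.03],[-0.003,0,0.07],[-0.003,0,0.1],[-0.003,0,0.114],[-0.003,0,0.119],[-0.003,0,0.121],[-0.003,0,0.121]],"hand":[0.015,0.015,0.015,0.015,0.015,0.015,0.015]}'
python3 -m crank '{"dr":[[0,0,0],[0,0,0],[0,0,0],[0,0,0]],"travel":[[0,0,0.002],[0,0,0.004],[0,0,0.005],[0,0,0.005]],"hand":[0.015,0.015,0.015,0.015]}'
```

```text
clock: 17.8
eef_pos: [0.5292, -0.1915, 0.0785]
tool_rot: [-0.088, 0.996, -0.0, 0.001]
ft_force: [0.5, 0.8, -0.9]
grip_width: 0.0331
clock: 18.3
eef_pos: [0.5283, -0.1912, 0.0723]
tool_rot: [-0.088, 0.996, 0.0, 0.0]
ft_force: [0.2, -0.4, -2.3]
grip_width: 0.0328
```

```bash
python3 -m crank '{"dr":[[0,0,0],[0,0,0],[0,0,0]],"travel":[[0,0,0.001],[0,0,0.002],[0,0,0.002]],"hand":[0.015,0.015,0.015]}'
```

```text
clock: 18.68
eef_pos: [0.5286, -0.1913, 0.0706]
tool_rot: [-0.088, 0.996, -0.0, 0.0]
ft_force: [-0.9, -0.1, 0.9]
grip_width: 0.0332
```

Contact. Release and rise.

```bash
python3 -m crank '{"dr":[[0,0,0],[0,0,0],[0,0,0],[0,0,0],[0,0,0],[0,0,0]],"travel":[[0,0,0.0005],[0,0,0.0005],[0,0,0.0005],[0,0,0.0005],[0,0,0.0005],[0,0,0.0005]],"hand":[0.015,0.036,0.042,0.055,0.07,0.07]}'
python3 -m crank '{"dr":[[0,0,0],[0,0,0],[0,0,0],[0,0,0],[0,0,0]],"travel":[[0,0,-0.02],[0,0,-0.06],[0,0,-0.12],[0,0,-0.13],[0,0,-0.13]],"hand":[0.07,0.07,0.07,0.07,0.07]}'
python3 -c "
from h import *
goal([.5045,.205,.2],1.306)
import cv2
a=eyes.camera('scene')['color'][80:240,130:330,::-1]
cv2.imwrite('pics/s11.png',cv2.resize(a,None,fx=4,fy=3.7,interpolation=cv2.INTER_CUBIC))
"
```

```text
clock: 19.42
eef_pos: [0.5284, -0.1913, 0.0699]
tool_rot: [-0.088, 0.996, -0.0, 0.0]
ft_force: [-0.9, 0.6, -0.2]
grip_width: 0.0697
clock: 20.05
eef_pos: [0.5288, -0.1914, 0.2006]
tool_rot: [-0.088, 0.996, -0.0, 0.001]
ft_force: [-0.6, -0.1, -0.5]
grip_width: 0.0696
travel [-4.530e-02  3.946e-01  3.000e-04] dr [-0.001  0.002  0.44 ] clock 20.05 tcp [ 0.5288 -0.1914  0.2006] F [-0.6 -0.1 -0.5] w 0.0696 j6 -0.52
```

View pics/s11.png

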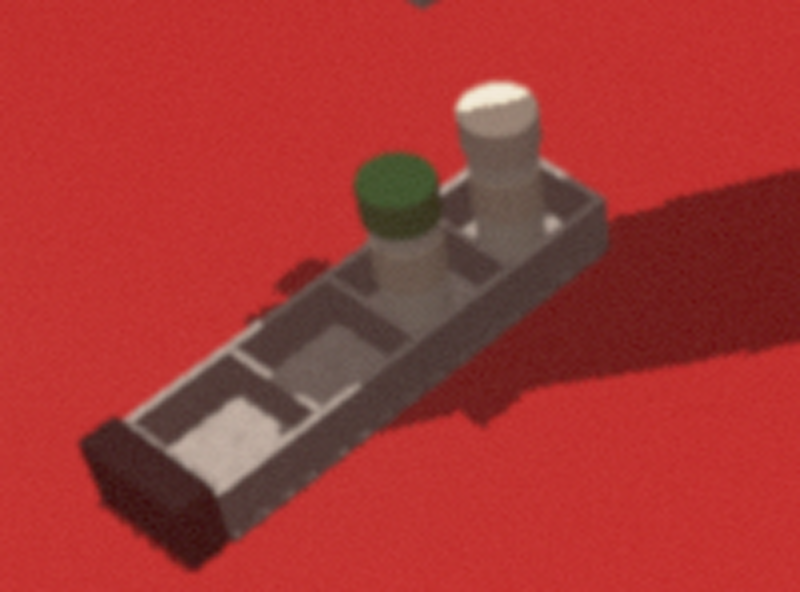

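White and green both stand upright in the two far compartments. Now blue.

```bash
python3 -m crank '{"dr":[[0,0,0.02],[0,0,0.07],[0,0,0.12],[0,0,0.18],[0,0,0.24],[0,0,0.3],[0,0,0.36],[0,0,0.41],[0,0,0.44],[0,0,0.44]],"travel":[[-0.003,0.02,0],[-0.007,0.06,0],[-0.012,0.11,0],[-0.018,0.16,0],[-0.024,0.21,0],[-0.03,0.265,0],[-0.037,0.32,0],[-0.042,0.37,0],[-0.045,0.393,0],[-0.045,0.394,0]],"hand":[0.07,0.07,0.07,0.07,0.07,0.07,0.07,0.07,0.07,0.07]}'; python3 -m crank '{"dr":[[0,0,0],[0,0,0]],"travel":[[0,0,0],[0,0,0]],"hand":[0.07,0.07]}'; python3 -c "
from h import *
goal([.5045,.205,.067],1.306)
import cv2
w=eyes.camera('wrist')
cv2.imwrite('pics/w12.png',w['color'][:,:,::-1])"
```

```text
clock: 21.35
eef_pos: [0.5022, 0.2057, 0.1973]
tool_rot: [0.13, 0.992, -0.001, -0.002]
ft_force: [0.2, -0.2, -0.3]
grip_width: 0.07
clock: 21.6
eef_pos: [0.5037, 0.2032, 0.1993]
tool_rot: [0.133, 0.991, -0.0, -0.0]
ft_force: [0.3, 0.3, -0.3]
grip_width: 0.0702
travel [-0.0004  0.002   0.1323] dr [-0.001 -0.001 -0.001] clock 21.6 tcp [0.5037 0.2032 0.1993] F [ 0.3  0.3 -0.3] w 0.0702 j6 0.65
```

View pics/w12.png

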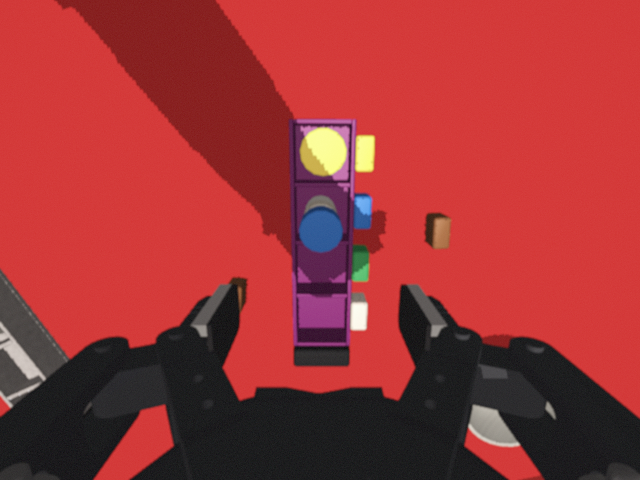

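Blue cap at (321,229): aligned along, ~1 mm across.

```bash
python3 -m crank '{"dr":[[0,0,0],[0,0,0],[0,0,0],[0,0,0],[0,0,0],[0,0,0],[0,0,0],[0,0,0],[0,0,0],[0,0,0]],"travel":[[0,0.001,0.04],[0,0.0015,0.08],[0,0.0015,0.11],[0,0.0015,0.131],[0,0.0015,0.131],[0,0.0015,0.131],[0,0.0015,0.131],[0,0.0015,0.131],[0,0.0015,0.131],[0,0.0015,0.131]],"hand":[0.07,0.07,0.07,0.07,0.07,0.045,0.015,0.015,0.015,0.015]}'
python3 -m crank '{"dr":[[0,0,0],[0,0,0],[0,0,0],[0,0,0],[0,0,0],[0,0,0]],"travel":[[0,0,0],[0,0,-0.02],[0,0,-0.06],[0,0,-0.1],[0,0,-0.131],[0,0,-0.131]],"hand":[0.015,0.015,0.015,0.015,0.015,0.015]}'
python3 -c "
from h import *
goal([.5854,-.181,.2],1.746)
import cv2
w=eyes.camera('wrist')
cv2.imwrite('pics/w13.png',w['color'][:,:,::-1])"
```

```text
clock: 22.9
eef_pos: [0.5055, 0.2062, 0.0708]
tool_rot: [0.132, 0.991, 0.001, 0.002]
ft_force: [0.2, -0.2, 5.9]
grip_width: 0.0329
clock: 23.65
eef_pos: [0.5059, 0.2068, 0.2028]
tool_rot: [0.132, 0.991, 0.002, 0.003]
ft_force: [-0.6, -0.6, -1.2]
grip_width: 0.0329
travel [-0.178  -0.3536  0.0023] dr [ 0.003  0.006 -0.439] clock 23.65 tcp [0.5059 0.2068 0.2028] F [-0.6 -0.6 -1.2] w 0.0329 j6 0.65
```

View pics/w13.png

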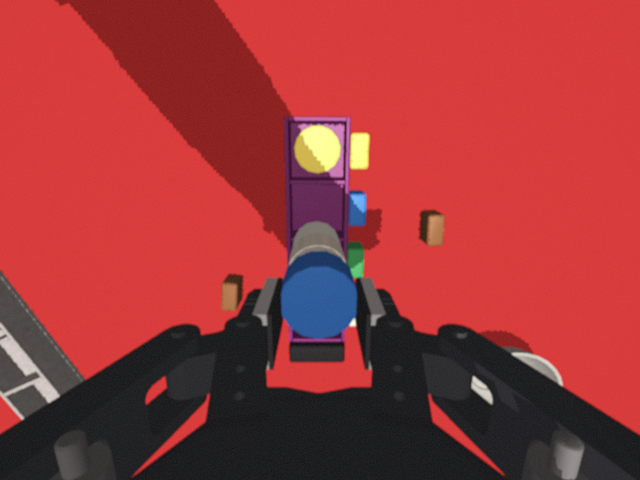

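```bash
python3 -m crank '{"dr":[[0,0,-0.02],[0,0,-0.06],[0,0,-0.11],[0,0,-0.17],[0,0,-0.23],[0,0,-0.29],[0,0,-0.35],[0,0,-0.4],[0,0,-0.43],[0,0,-0.44]],"travel":[[-0.01,-0.02,0],[-0.03,-0.06,0],[-0.054,-0.108,0],[-0.078,-0.155,0],[-0.102,-0.203,0],[-0.126,-0.25,0],[-0.148,-0.295,0],[-0.167,-0.332,0],[-0.177,-0.351,0],[-0.18,-0.354,0.001]],"hand":[0.015,0.015,0.015,0.015,0.015,0.015,0.015,0.015,0.015,0.015]}';  python3 -m crank '{"dr":[[0,0,0],[0,0,0]],"travel":[[0,0,0],[0,0,0]],"hand":[0.015,0.015]}'; python3 -c "
from h import *
goal([.5854,-.181,.076],1.746)
import cv2
w=eyes.camera('wrist')
cv2.imwrite('pics/w14.png',w['color'][:,:,::-1])"
```

```text
clock: 24.95
eef_pos: [0.5844, -0.1839, 0.1963]
tool_rot: [-0.087, 0.996, 0.001, -0.002]
ft_force: [0.6, 0.5, -0.7]
grip_width: 0.0328
clock: 25.2
eef_pos: [0.5851, -0.1814, 0.1985]
tool_rot: [-0.088, 0.996, 0.0, -0.0]
ft_force: [-0.2, 0.7, -1.5]
grip_width: 0.0329
travel [-0.0004  0.0002  0.1225] dr [ 0.001 -0.001  0.002] clock 25.2 tcp [ 0.5851 -0.1814  0.1985] F [-0.2  0.7 -1.5] w 0.0329 j6 -0.48
```

View pics/w14.png

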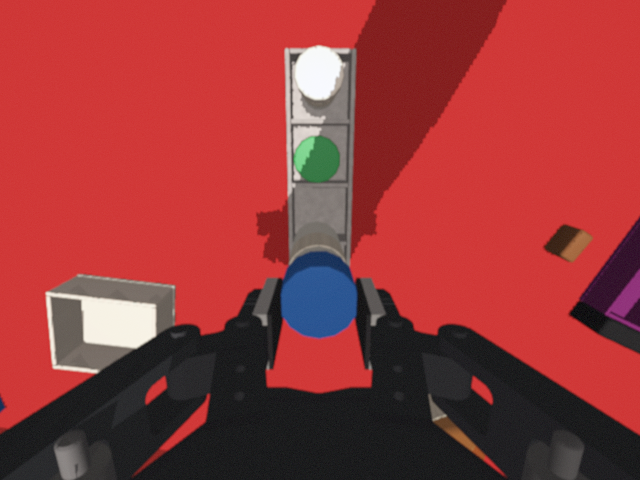

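White (319,73), green (317,159) stand centred; blue hangs over compartment three.

```bash
python3 -m crank '{"dr":[[0,0,0],[0,0,0],[0,0,0],[0,0,0],[0,0,0],[0,0,0],[0,0,0]],"travel":[[0,0,0.03],[0,0,0.07],[0,0,0.1],[0,0,0.114],[0,0,0.12],[0,0,0.122],[0,0,0.122]],"hand":[0.015,0.015,0.015,0.015,0.015,0.015,0.015]}'
python3 -m crank '{"dr":[[0,0,0],[0,0,0],[0,0,0],[0,0,0]],"travel":[[0,0,0.002],[0,0,0.004],[0,0,0.006],[0,0,0.006]],"hand":[0.015,0.015,0.015,0.015]}'
```

```text
clock: 26.12
eef_pos: [0.5863, -0.183, 0.0781]
tool_rot: [-0.088, 0.996, -0.0, 0.001]
ft_force: [0.9, 0.7, -1.3]
grip_width: 0.0329
clock: 26.62
eef_pos: [0.5856, -0.1829, 0.071]
tool_rot: [-0.088, 0.996, -0.0, 0.0]
ft_force: [0.1, 0.2, -0.8]
grip_width: 0.0326
```

```bash
python3 -m crank '{"dr":[[0,0,0],[0,0,0],[0,0,0]],"travel":[[0,0,0.001],[0,0,0.001],[0,0,0.001]],"hand":[0.015,0.015,0.015]}'
```

```text
clock: 27.0
eef_pos: [0.5861, -0.1829, 0.0708]
tool_rot: [-0.088, 0.996, -0.0, 0.001]
ft_force: [-1.6, 0.4, 5.3]
grip_width: 0.0331
```

Contact (5 N). Release and rise.

```bash
python3 -m crank '{"dr":[[0,0,0],[0,0,0],[0,0,0],[0,0,0],[0,0,0]],"travel":[[0,0,0],[0,0,0],[0,0,0],[0,0,0],[0,0,0]],"hand":[0.036,0.042,0.055,0.07,0.07]}'
python3 -m crank '{"dr":[[0,0,0],[0,0,0],[0,0,0],[0,0,0],[0,0,0]],"travel":[[0,0,-0.02],[0,0,-0.06],[0,0,-0.12],[0,0,-0.13],[0,0,-0.13]],"hand":[0.07,0.07,0.07,0.07,0.07]}'
python3 -c "
from h import *
goal([.4445,.2235,.2],1.306)
import cv2
a=eyes.camera('scene')['color'][80:240,130:330,::-1]
cv2.imwrite('pics/s15.png',cv2.resize(a,None,fx=4,fy=3.7,interpolation=cv2.INTER_CUBIC))
"
```

```text
clock: 27.62
eef_pos: [0.5854, -0.1827, 0.0698]
tool_rot: [-0.088, 0.996, 0.0, 0.0]
ft_force: [-0.2, -0.4, 0.3]
grip_width: 0.0699
clock: 28.25
eef_pos: [0.586, -0.1829, 0.2007]
tool_rot: [-0.088, 0.996, -0.0, 0.001]
ft_force: [1.0, 0.4, -0.7]
grip_width: 0.07
travel [6.830e-02 4.249e-01 2.000e-04] dr [-0.001  0.002  0.44 ] clock 28.25 tcp [ 0.586  -0.1829  0.2007] F [ 1.   0.4 -0.7] w 0.07 j6 -0.48
```

View pics/s15.png

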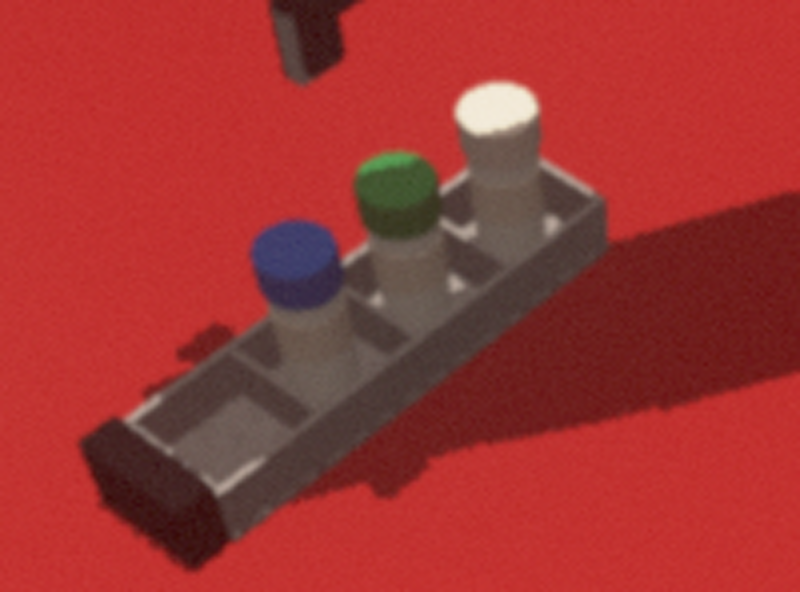

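Blue stands in the third compartment. Now yellow.

```bash
python3 -m crank '{"dr":[[0,0,0.02],[0,0,0.07],[0,0,0.12],[0,0,0.18],[0,0,0.24],[0,0,0.3],[0,0,0.36],[0,0,0.41],[0,0,0.44],[0,0,0.44]],"travel":[[0.004,0.025,0],[0.011,0.07,0],[0.02,0.125,0],[0.029,0.18,0],[0.038,0.235,0],[0.047,0.29,0],[0.055,0.345,0],[0.063,0.395,0],[0.068,0.424,0],[0.068,0.425,0]],"hand":[0.07,0.07,0.07,0.07,0.07,0.07,0.07,0.07,0.07,0.07]}'; python3 -m crank '{"dr":[[0,0,0],[0,0,0]],"travel":[[0,0,0],[0,0,0]],"hand":[0.07,0.07]}'; python3 -c "
from h import *
goal([.4445,.2235,.067],1.306)
import cv2
w=eyes.camera('wrist')
cv2.imwrite('pics/w16.png',w['color'][:,:,::-1])"
```

```text
clock: 29.55
eef_pos: [0.4422, 0.2248, 0.1976]
tool_rot: [0.13, 0.992, -0.001, -0.002]
ft_force: [0.1, -0.9, -0.6]
grip_width: 0.0701
clock: 29.8
eef_pos: [0.4443, 0.2226, 0.1992]
tool_rot: [0.133, 0.991, -0.0, -0.0]
ft_force: [-0.3, -0.2, -0.9]
grip_width: 0.0696
travel [-0.      0.0011  0.1322] dr [-0.001 -0.001 -0.001] clock 29.8 tcp [0.4443 0.2226 0.1992] F [-0.3 -0.2 -0.9] w 0.0696 j6 0.73
```

View pics/w16.png

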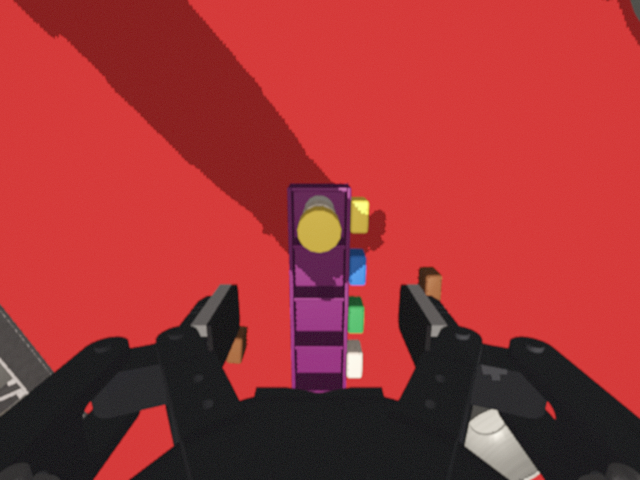

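Yellow cap at (319,229): aligned.

```bash
python3 -m crank '{"dr":[[0,0,0],[0,0,0],[0,0,0],[0,0,0],[0,0,0],[0,0,0],[0,0,0],[0,0,0],[0,0,0],[0,0,0]],"travel":[[0,0,0.04],[0,0,0.08],[0,0,0.11],[0,0,0.131],[0,0,0.131],[0,0,0.131],[0,0,0.131],[0,0,0.131],[0,0,0.131],[0,0,0.131]],"hand":[0.07,0.07,0.07,0.07,0.07,0.045,0.015,0.015,0.015,0.015]}'
python3 -m crank '{"dr":[[0,0,0],[0,0,0],[0,0,0],[0,0,0],[0,0,0],[0,0,0]],"travel":[[0,0,0],[0,0,-0.02],[0,0,-0.06],[0,0,-0.1],[0,0,-0.131],[0,0,-0.131]],"hand":[0.015,0.015,0.015,0.015,0.015,0.015]}'
python3 -c "
from h import *
goal([.6425,-.171,.2],1.746)
import cv2
w=eyes.camera('wrist')
cv2.imwrite('pics/w17.png',w['color'][:,:,::-1])"
```

```text
clock: 31.1
eef_pos: [0.4455, 0.2241, 0.0706]
tool_rot: [0.132, 0.991, 0.001, 0.002]
ft_force: [-0.3, -1.1, 5.6]
grip_width: 0.0325
clock: 31.85
eef_pos: [0.446, 0.2248, 0.2028]
tool_rot: [0.132, 0.991, 0.002, 0.003]
ft_force: [0.6, -0.6, -2.0]
grip_width: 0.0331
travel [-0.293  -0.3308  0.0028] dr [ 0.003  0.006 -0.439] clock 31.85 tcp [0.446  0.2248 0.2028] F [ 0.6 -0.6 -2. ] w 0.0331 j6 0.73
```

View pics/w17.png

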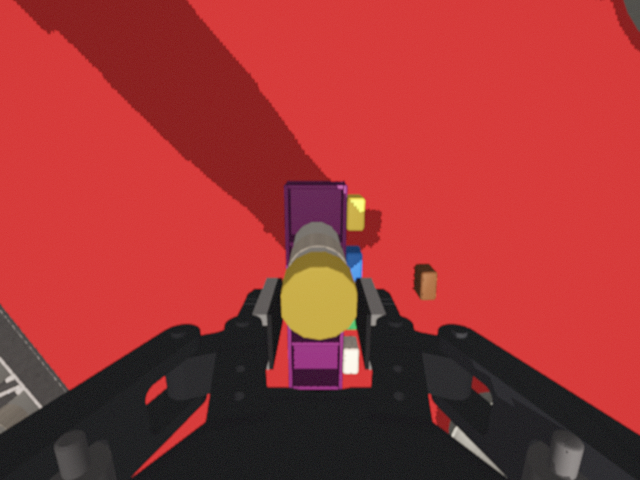

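```bash
python3 -m crank '{"dr":[[0,0,-0.02],[0,0,-0.06],[0,0,-0.11],[0,0,-0.17],[0,0,-0.23],[0,0,-0.29],[0,0,-0.35],[0,0,-0.4],[0,0,-0.43],[0,0,-0.44]],"travel":[[-0.017,-0.019,0],[-0.047,-0.053,0],[-0.083,-0.094,0],[-0.12,-0.135,0],[-0.157,-0.177,0],[-0.194,-0.219,0],[-0.23,-0.26,0],[-0.265,-0.3,0],[-0.287,-0.325,0],[-0.295,-0.331,0.001]],"hand":[0.015,0.015,0.015,0.015,0.015,0.015,0.015,0.015,0.015,0.015]}';  python3 -m crank '{"dr":[[0,0,0],[0,0,0]],"travel":[[0,0,0],[0,0,0]],"hand":[0.015,0.015]}'; python3 -c "
from h import *
goal([.6425,-.172,.076],1.746)
import cv2
w=eyes.camera('wrist')
cv2.imwrite('pics/w18.png',w['color'][:,:,::-1])"
```

```text
clock: 33.15
eef_pos: [0.6418, -0.1747, 0.1957]
tool_rot: [-0.086, 0.996, 0.001, -0.002]
ft_force: [-0.2, -0.4, -1.9]
grip_width: 0.0328
clock: 33.4
eef_pos: [0.6419, -0.1713, 0.1984]
tool_rot: [-0.088, 0.996, 0.0, -0.001]
ft_force: [0.5, 0.5, -1.4]
grip_width: 0.0331
travel [-0.0006 -0.0009  0.1224] dr [ 0.001 -0.001  0.002] clock 33.4 tcp [ 0.6419 -0.1713  0.1984] F [ 0.5  0.5 -1.4] w 0.0331 j6 -0.44
```

View pics/w18.png

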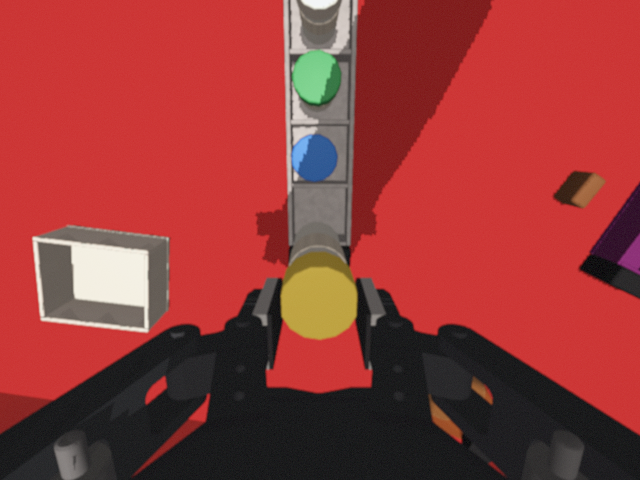

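```bash
python3 -m crank '{"dr":[[0,0,0],[0,0,0],[0,0,0],[0,0,0],[0,0,0],[0,0,0],[0,0,0]],"travel":[[0,0.001,0.03],[0,0.002,0.07],[0,0.002,0.1],[0,0.002,0.114],[0,0.002,0.12],[0,0.002,0.122],[0,0.002,0.122]],"hand":[0.015,0.015,0.015,0.015,0.015,0.015,0.015]}'
python3 -m crank '{"dr":[[0,0,0],[0,0,0],[0,0,0],[0,0,0]],"travel":[[0,0,0.002],[0,0,0.004],[0,0,0.006],[0,0,0.006]],"hand":[0.015,0.015,0.015,0.015]}'
```

```text
clock: 34.33
eef_pos: [0.643, -0.171, 0.0782]
tool_rot: [-0.088, 0.996, -0.0, 0.001]
ft_force: [0.4, -0.2, -1.1]
grip_width: 0.0329
clock: 34.83
eef_pos: [0.6422, -0.1709, 0.0709]
tool_rot: [-0.088, 0.996, -0.0, 0.0]
ft_force: [-0.9, 0.1, -0.7]
grip_width: 0.0328
```

```bash
python3 -m crank '{"dr":[[0,0,0],[0,0,0],[0,0,0]],"travel":[[0,0,0.001],[0,0,0.001],[0,0,0.001]],"hand":[0.015,0.015,0.015]}'
```

```text
clock: 35.2
eef_pos: [0.6427, -0.1708, 0.0708]
tool_rot: [-0.088, 0.996, -0.0, 0.001]
ft_force: [-0.9, 0.3, 4.6]
grip_width: 0.0329
```

```bash
python3 -m crank '{"dr":[[0,0,0],[0,0,0],[0,0,0],[0,0,0],[0,0,0]],"travel":[[0,0,0],[0,0,0],[0,0,0],[0,0,0],[0,0,0]],"hand":[0.036,0.042,0.055,0.07,0.07]}'
python3 -m crank '{"dr":[[0,0,0],[0,0,0],[0,0,0],[0,0,0],[0,0,0]],"travel":[[0,0,-0.02],[0,0,-0.06],[0,0,-0.12],[0,0,-0.13],[0,0,-0.13]],"hand":[0.07,0.07,0.07,0.07,0.07]}'
python3 -m crank '{"dr":[[0,0,0],[0,0,0],[0,0,0],[0,0,0],[0,0,0],[0,0,0],[0,0,0]],"travel":[[0.01,0.04,0],[0.02,0.08,0],[0.03,0.12,0],[0.04,0.16,0],[0.05,0.2,0],[0.05,0.22,0],[0.05,0.22,0]],"hand":[0.07,0.07,0.07,0.07,0.07,0.07,0.07]}'
python3 -c "
from h import *
import cv2
a=eyes.camera('scene')['color'][80:240,130:330,::-1]
cv2.imwrite('pics/s19.png',cv2.resize(a,None,fx=4,fy=3.7,interpolation=cv2.INTER_CUBIC))
a=eyes.camera('top')['color'][145:315,410:510,::-1]
cv2.imwrite('pics/t19.png',cv2.resize(a,None,fx=3.5,fy=3.5,interpolation=cv2.INTER_CUBIC))
"
```

```text
clock: 35.83
eef_pos: [0.6422, -0.1708, 0.0698]
tool_rot: [-0.088, 0.996, 0.0, 0.0]
ft_force: [0.0, 0.1, 0.2]
grip_width: 0.0697
clock: 36.45
eef_pos: [0.6428, -0.171, 0.2011]
tool_rot: [-0.088, 0.996, -0.0, 0.001]
ft_force: [0.7, 0.5, 0.2]
grip_width: 0.07
clock: 37.33
eef_pos: [0.5539, 0.038, 0.1987]
tool_rot: [-0.089, 0.996, -0.0, -0.001]
ft_force: [1.5, 0.6, -0.5]
grip_width: 0.0699
```

View pics/s19.png

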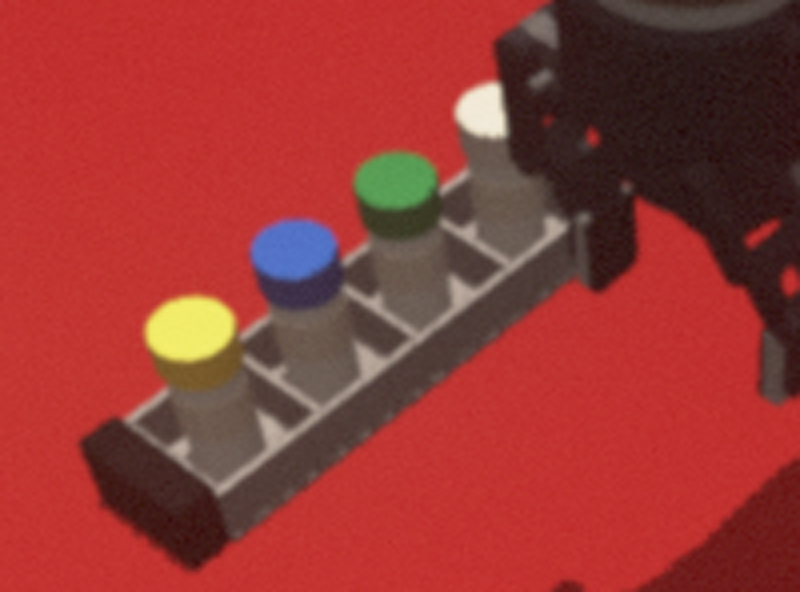

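View pics/t19.png

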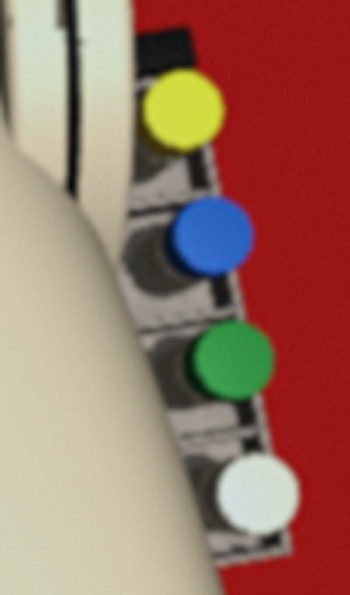

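Caps in the top crop: yellow (184,110), blue (213,237), green (233,360), white (258,494). I'll check them in the grey rack's frame.

```bash
python3 - <<'E'
from h import *
c=eyes.camera("top");h=.5
C=np.array([.5539,-.1826]);yaw=.1735;ax=np.array([np.cos(yaw),np.sin(yaw)])
for n,u in dict(yellow=(184,110),blue=(213,237),green=(233,360),white=(258,494)).items():
    d=pix2w(c,((u[0]+h)/3.5+410-h,(u[1]+h)/3.5+145-h),.1)[:2]-C
    print(n,(d@ax).round(4),(d@[-ax[1],ax[0]]).round(4))
E
python3 -m crank '{"dr":[[0,0,0],[0,0,0]],"travel":[[0,0,0],[0,0,0]],"hand":[0.07,0.07]}'
```

```text
yellow 0.0874 -0.0028
blue 0.0285 -0.0044
green -0.027 -0.0024
white -0.0869 -0.0016
clock: 37.72
eef_pos: [0.5548, 0.0362, 0.1998]
tool_rot: [-0.087, 0.996, -0.0, 0.0]
ft_force: [0.1, 0.1, -0.8]
grip_width: 0.0699
```

All are within about 5 mm of their centres and standing. I'm handing in.

```bash
python3 -c "
from workcell import job
print(job.job_done())"
```

```text
the job is handed in; nothing more can be done
None
```

All four jars are now in the grey rack in reverse order: counting from the black end they stand yellow, blue, green, white. They started as white, green, blue, yellow from the purple rack's black end. I gripped each by its cap, carried it upright and lowered it until the force reading showed contact (2–5 N) before releasing. The job was handed in at about 38 s.

**Final positions:** in the last top view every cap was within about 2 mm of its compartment centre along the row and 5 mm across it. Blue was the farthest off, at 4.4 mm across.

**Upright and clear:** the last scene view showed all four upright on the floors, though the gripper partly hid white, which had stood clear in an earlier view. The arm was clear of everything.

**Disagreements and hiccups:**
- The top and scene cameras disagreed by about 4 mm, so I used averages, which the wrist view confirmed to within about 3 mm.
- On the first approach joint 6 ran up to its range limit, so I switched to the grasp half a turn round.
- The gripper read 33 mm on the 36 mm caps, but the lifted weight and the pictures showed firm grips.

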